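# Prise the caddy case open and sort the sugar tins by heft

## Task

Lever open the lid of the bamboo caddy case with the tea knife's blade in the slot under the lid's front edge and swing the lid right back. Heft every sugar tin on the counter: those more than half full (over 150 g) stand in the case, the lighter ones stand on the dark tray for refilling. Finish with the lid closed gently all the way down and the knife lying in its stainless rest as you found it, and leave the bowl, the whisk on its glass holder and the little dish where they are.

Things in the scene. Friction and masses are not known exactly. Their poses are not given: they have to be found in the camera images.
- case: fixed bamboo caddy case, an open-topped box 130 mm (its x) by 350 mm (its y) outside, walls 7 mm thick with their top at z = 98 mm, inner floor at z = 8 mm, one compartment 116 by 336 mm inside, room for five tins side by side along y; origin at the centre of its underside, x points away from the robot to the hinge side. The hinged lid lies flush on its walls and has no handle
- slot (a point): centre of the blade slot in the outer front (-x) face of the case: a gap 50 mm wide (y) and 10 mm high (z = 88 to 98 mm) between the front wall and the lid's underside, through the 7 mm wall; a brass strip on top of the lid marks the place
- lid (a joint): lid angle about the hinge along the case's y axis at the top of its back wall: 0 shut, grows as the front edge rises, stops at 1.66 rad (just past upright). A stiff hinge: the lid stays at any angle; at the front edge it takes about 3 N to raise and under 2 N to push down
- lid_hinge (a point): point of the lid, a bamboo board 130 by 350 by 10 mm, 0.22 kg: it lies on the hinge line in the middle of its width, level with the underside; when shut its x axis is the case's x axis and the board reaches from x = -130 mm to 0, z = 0 to 10 mm; it turns with the lid
- lid_edge (a point): middle of the lid's free front edge, on its underside, 130 mm from the hinge line
- rest: fixed stainless ladle rest, base plate 110 mm (its x) by 46 mm (y), 4 mm thick, with two cross saddles at x = -45 and +45 mm, 6 mm thick, whose seats are 20 mm above the counter between two horns 28 mm apart, 33 mm high; between the saddles there is room for the fingers. Origin at the centre of its underside; the knife lies on it along x, its blade towards +x
- knife: tea knife, 70 g: dark wooden handle 110 mm long (x), 14 mm wide (y), 16 mm high, then a flat steel blade 70 mm long, 14 mm wide, 3 mm thick at mid-height of the handle; origin under the centre of the handle, x towards the blade, z up. At first it lies on the rest with its origin above the rest's
- knife_grip (a point): good grasp point on the knife, near its centre of mass: 18 mm in front of the handle's middle, at mid-height (8 mm above its underside)
- knife_tip (a point): end of the knife's blade, 125 mm in front of its origin, 107 mm in front of knife_grip, at mid-thickness
- tin_1: sealed green tin, 56 mm across, 80 mm high, heavy foot, origin at the centre of its underside, z up. Holds rock sugar to any level: about 60 g when empty, 150 g half full, 240 g full; all look alike, only the weight tells (the force reading is noisy: average it over a second). Within 20 g of 150 g either place will do. May be absent (None)
- tin_2: sealed green tin, 56 mm across, 80 mm high, heavy foot, origin at the centre of its underside, z up. Holds rock sugar to any level: about 60 g when empty, 150 g half full, 240 g full; all look alike, only the weight tells (the force reading is noisy: average it over a second). Within 20 g of 150 g either place will do. May be absent (None)
- tin_3: sealed green tin, 56 mm across, 80 mm high, heavy foot, origin at the centre of its underside, z up. Holds rock sugar to any level: about 60 g when empty, 150 g half full, 240 g full; all look alike, only the weight tells (the force reading is noisy: average it over a second). Within 20 g of 150 g either place will do. May be absent (None)
- tin_4: sealed green tin, 56 mm across, 80 mm high, heavy foot, origin at the centre of its underside, z up. Holds rock sugar to any level: about 60 g when empty, 150 g half full, 240 g full; all look alike, only the weight tells (the force reading is noisy: average it over a second). Within 20 g of 150 g either place will do. May be absent (None)
- tin_5: sealed green tin, 56 mm across, 80 mm high, heavy foot, origin at the centre of its underside, z up. Holds rock sugar to any level: about 60 g when empty, 150 g half full, 240 g full; all look alike, only the weight tells (the force reading is noisy: average it over a second). Within 20 g of 150 g either place will do. May be absent (None)
- tray: fixed dark wooden refill tray, 270 mm (its x) by 170 mm (y), floor 5 mm thick, rim 5 mm wide and 12 mm high; origin at the centre of its underside
- bowl: bystander: black iron-glaze bowl, 116 mm across, 65 mm high; origin at the centre of its underside
- whisk: bystander: bamboo whisk on a clear glass holder, 64 mm across, 145 mm high; origin at the centre of its underside
- dish: bystander: small blue ceramic incense dish, 72 mm across, 16 mm high; origin at the centre of its underside
Things that resemble listed ones, but are neither listed nor needed, are in the scene too. Leave any blue, orange or red look-alike of the tin_4 alone.

How it is judged:
On the way, in this order (a step that is already met when the one before it is completed fails the run):
1. the blade of the knife has levered the lid up off the case (value of joint lid above 0.2 rad and contact force between knife and lid above 0.3 N), for 0.1 s.
2. the lid stands right back (value of joint lid above 1.4 rad), for 0.2 s.
At the end, for the whole second after the job is handed in: Lid shut (within 0.05 rad); every tin stands upright on the case's floor or on the tray's floor inside its rim: in the case only if 130 g or more, on the tray only if 170 g or less; the knife lies level in the rest's saddles, within 15 mm of its centre line; all at rest (value of joint lid below 0.05 rad and ((x of tin_1 in the frame of case between -0.035 and 0.035 m and y of tin_1 in the frame of case between -0.146 and 0.146 m and z of tin_1 in the frame of case below 0.02 m and angle between tin_1's own z axis and vertical below 0.15 rad and linear speed of tin_1 below 0.02 m/s and contact force between tin_1 and case above 1.2753 N) or (x of tin_1 in the frame of tray between -0.108 and 0.108 m and y of tin_1 in the frame of tray between -0.058 and 0.058 m and z of tin_1 in the frame of tray below 0.012 m and angle between tin_1's own z axis and vertical below 0.15 rad and linear speed of tin_1 below 0.02 m/s and contact force between tin_1 and tray below 1.6677 N)) and ((x of tin_2 in the frame of case between -0.035 and 0.035 m and y of tin_2 in the frame of case between -0.146 and 0.146 m and z of tin_2 in the frame of case below 0.02 m and angle between tin_2's own z axis and vertical below 0.15 rad and linear speed of tin_2 below 0.02 m/s and contact force between tin_2 and case above 1.2753 N) or (x of tin_2 in the frame of tray between -0.108 and 0.108 m and y of tin_2 in the frame of tray between -0.058 and 0.058 m and z of tin_2 in the frame of tray below 0.012 m and angle between tin_2's own z axis and vertical below 0.15 rad and linear speed of tin_2 below 0.02 m/s and contact force between tin_2 and tray below 1.6677 N)) and ((x of tin_3 in the frame of case between -0.035 and 0.035 m and y of tin_3 in the frame of case between -0.146 and 0.146 m and z of tin_3 in the frame of case below 0.02 m and angle between tin_3's own z axis and vertical below 0.15 rad and linear speed of tin_3 below 0.02 m/s and contact force between tin_3 and case above 1.2753 N) or (x of tin_3 in the frame of tray between -0.108 and 0.108 m and y of tin_3 in the frame of tray between -0.058 and 0.058 m and z of tin_3 in the frame of tray below 0.012 m and angle between tin_3's own z axis and vertical below 0.15 rad and linear speed of tin_3 below 0.02 m/s and contact force between tin_3 and tray below 1.6677 N)) and ((x of tin_4 in the frame of case between -0.035 and 0.035 m and y of tin_4 in the frame of case between -0.146 and 0.146 m and z of tin_4 in the frame of case below 0.02 m and angle between tin_4's own z axis and vertical below 0.15 rad and linear speed of tin_4 below 0.02 m/s and contact force between tin_4 and case above 1.2753 N) or (x of tin_4 in the frame of tray between -0.108 and 0.108 m and y of tin_4 in the frame of tray between -0.058 and 0.058 m and z of tin_4 in the frame of tray below 0.012 m and angle between tin_4's own z axis and vertical below 0.15 rad and linear speed of tin_4 below 0.02 m/s and contact force between tin_4 and tray below 1.6677 N)) and ((x of tin_5 in the frame of case between -0.035 and 0.035 m and y of tin_5 in the frame of case between -0.146 and 0.146 m and z of tin_5 in the frame of case below 0.02 m and angle between tin_5's own z axis and vertical below 0.15 rad and linear speed of tin_5 below 0.02 m/s and contact force between tin_5 and case above 1.2753 N) or (x of tin_5 in the frame of tray between -0.108 and 0.108 m and y of tin_5 in the frame of tray between -0.058 and 0.058 m and z of tin_5 in the frame of tray below 0.012 m and angle between tin_5's own z axis and vertical below 0.15 rad and linear speed of tin_5 below 0.02 m/s and contact force between tin_5 and tray below 1.6677 N)) and x of knife_grip in the frame of rest between -0.045 and 0.045 m and y of knife in the frame of rest between -0.015 and 0.015 m and z of knife in the frame of rest between 0.016 and 0.026 m and angle between knife's own z axis and vertical below 0.15 rad and linear speed of knife below 0.02 m/s); the robot touches nothing.
It fails at once if a bystander (bowl, whisk holder, dish) is shifted more than 25 mm or tipped (distance of any of bowl, whisk, dish from where it was at the start of the episode above 0.025 m or angle between any of bowl, whisk, dish's own z axis and vertical above 0.4 rad).
It fails at once if the lid is slammed shut (falls faster than 3 rad/s) (velocity of joint lid below -3 rad/s).
Of tin_1, tin_2, tin_3, tin_4, tin_5 only 3 to 5 are there at a start; the rules pass over those that are not, and their reading is None.
At some moment in a run one of tin_1, tin_2, tin_3, tin_4, tin_5 may be knocked a few centimetres aside while the robot is not near it.
It also fails if it takes over 210 s, if anything falls off the work surface, if the arm or the gripper's body presses on something with over 40 N, if the wrist force passes 120 N, or if a joint passes its speed limit or range.

## Robot

A 6-joint arm with a two-finger parallel gripper is mounted at the origin on the work surface. World frame = base frame: x ahead of the robot, y to its left, z up, the work surface at z = 0. Lengths are in m, angles in rad, forces in N, time in s.
With the tool pointing down it reaches from about 0.25 to 0.775 m from the base axis. Payload 8.9 kg.
Tool frame: the origin (TCP) lies midway between the tips of the shut fingers; the grasp point (between the pads) lies 19 mm behind it; z points along the fingers, y is the line along which they close (so a half turn about z gives the same grasp; the last joint's range is limited). The gripper opens to 85 mm and grips with 20 to 120 N. Pads are 22 mm wide; open, the fingers measure 114 mm over their backs; the gripper's body (76 mm by 85 mm) begins 54 mm behind the grasp point. The pads swing forward as they close: fully open they stand 13 mm farther back than shut.
Start: joints at [1.134, 0.291, -0.153, 1.127, 0, 1.431], TCP at [0.154, 0.502, 0.208] pointing down, gripper open.
Joint ranges: [-2.52, 2.52], [-0.91, 1.74], [-1.3, 1.37], [-1.96, 2.02], [-1.52, 1.47], [-3.14, 3.14]. Speed limits (rad/s): [2.22, 2.22, 2.79, 3.14, 3.14, 3.14].

## Interface

Orientations are given as a rotation vector (axis times angle).
In Python, from cell import r gives the robot as it stands.
- The arm moves only by the shell command python3 -m pendant 'ROWS' [OPENING] [FORCE]. ROWS is a JSON object of lists of equal length, an entry for each row: "xyz": the shift along the tool's x, y, z as a fraction of full scale, a list of three; "delta_rot": the turn, a rotation vector about the tool's x, y, z as a fraction of full scale, a list of three. A call has exactly 5 rows; each row shifts and turns the commanded pose from where the row before left it, along the tool's axes as they then stand; what a row does not reach is not made up. Full scale, the value 1, is 0.025 m for a shift and 8 degrees for a turn. A row lasts 1/10 s, in which the tool goes at most 50 mm and 8.59 degrees, less where a joint would pass 70% of its speed; a pose out of reach is approached as far as the arm can. A call with a number of a shift or a turn outside -1 to 1 is refused whole. A call with a gripper value outside its range is refused whole. OPENING is the opening, from 0 (shut) to 1 (fully open), set as the call begins (- or left out, the last holds). The fingers move at their own pace and stop on an object; FORCE is the grip in N (left out, the last holds). Time passes only in rows, so rows that do not move let the fingers close, or fill a call up. It gives the time, the measured TCP pose, the force, the opening and the grip force at its end, in the units of the state.
- r.observe(): the state, without advancing time (a new reading comes with each control period).
- r.get_image(name): name is "scene" or "top"; returns a dict with "pixels" (400x640x3 uint8, red, green, blue), "fx", "fy", "cx", "cy" (pixels), "R" (3x3) and "t" (3): a world point X has camera coordinates R X + t. Camera axes: x right, y down, z forward; pixel columns grow to the right and rows downward; lengths in m; the calibration is good to about 2 mm. A picture is of the moment at which its call begins. There is no depth.
- r.hand_in(): hands the job in; it is judged then, once.
The state is a dict: "clock": time; "q": joint angles; "dq": joint speeds; "joint_torque": joint torques, N m; "ee_pos": TCP position; "ee_rot": TCP orientation; "wrist_force": force on the tool from outside, world axes, zero at the start; "wrist_torque": the same for the moment, N m; "finger_gap": finger opening in m; "gripper_force": force on a finger pad.
Only numpy, scipy, OpenCV 4.12 (cv2) and the standard library are available. Lean on these libraries where they do the work, as an engineer would, in place of code of your own. Each camera call takes 0.05 s, during which the arm holds its last target. There are 200 camera calls.

## Working session

There is one attempt and no reset: what is moved stays moved. The work goes in short steps, Python scripts to look and compute and a shell command to move; the robot and the scene stay as the last step left them, time stands still between calls to the robot, and variables do not carry over. Pictures are saved under pics/ and viewed, at most 14 in all, crops included, and the job is handed in when it is done.

```bash
ls; mkdir -p pics; python3 - <<'E'
from cell import r
import cv2
for n in("scene","top"):
    i=r.get_image(n); cv2.imwrite(f"pics/{n}0.png",i["pixels"][:,:,::-1]); print(n,i["fx"],i["fy"],i["cx"],i["cy"],i["R"],i["t"])
print(r.observe())
E
```

```text
pics
scene 439.660111607001 439.660111607001 319.09116705844303 196.29190330617448 [[-0.83780862  0.5459414   0.00496999]
 [ 0.34025082  0.52922912 -0.77726824]
 [-0.42697318 -0.64951099 -0.62914973]] [ 0.41570633 -0.12951322  1.82067496]
top 451.5001809079263 451.5001809079263 323.6238772421882 199.8106351900965 [[-0.0096609  -0.99994051 -0.00506388]
 [-0.98014281  0.01047241 -0.19801615]
 [ 0.1980574   0.00305032 -0.98018568]] [0.05348537 0.57044859 1.35527005]
{'clock': 0.1, 'q': array([ 1.13371383e+00,  2.91211028e-01, -1.54033332e-01,  1.12671492e+00,
       -1.74103947e-05,  1.43150824e+00]), 'dq': array([ 6.69084052e-06, -1.19666348e-03,  7.61415993e-04, -3.76822605e-05,
        1.10298946e-03, -6.80110785e-04]), 'joint_torque': array([ 1.27198688e-03, -5.37976205e+01,  3.31919110e+01,  9.31686605e-03,
       -2.25389049e-04,  3.48356053e-06]), 'ee_pos': array([0.1538593 , 0.50151193, 0.207603  ]), 'ee_rot': array([-4.66001182e-01, -3.10652095e+00,  1.75903260e-03]), 'wrist_force': array([ 0.03868769, -0.24909062, -0.07843167]), 'wrist_torque': array([-0.0243811 ,  0.08340369,  0.04783152]), 'gripper_force': 0.0, 'finger_gap': 0.08548048724798159}
```

View pics/scene0.png

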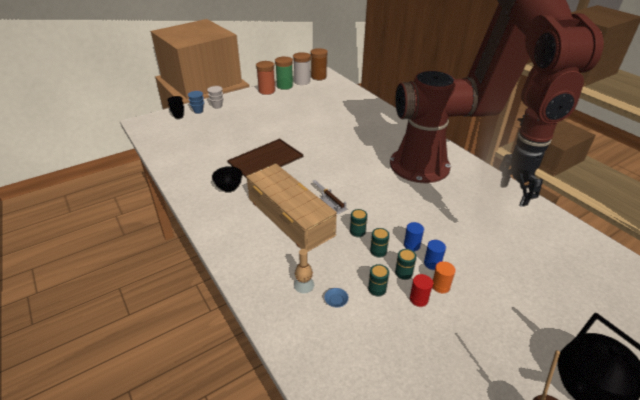

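View pics/top0.png

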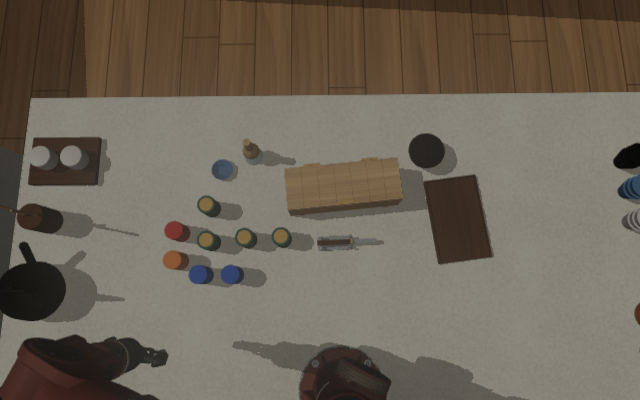

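Both views show four green tins (top view about (208,205), (208,240), (245,237), (281,237)), case at (343,187), rest with knife at (345,242), tray (458,218), bowl (426,150), whisk (251,150), dish (222,169). Now I'll enlarge the case and knife.

```bash
cat > h.py <<'E'
import numpy as np, cv2
from cell import r
from scipy.spatial.transform import Rotation as Ro
def ray(im,u,v,z):
    R,t=np.array(im["R"]),np.array(im["t"]); c=-R.T@t
    d=R.T@np.array([(u-im["cx"])/im["fx"],(v-im["cy"])/im["fy"],1]); return c+d*(z-c[2])/d[2]
def proj(im,X):
    p=np.array(im["R"])@np.array(X)+np.array(im["t"]); return im["fx"]*p[0]/p[2]+im["cx"],im["fy"]*p[1]/p[2]+im["cy"]
def crop(im,u0,v0,u1,v1,s,name):
    a=im["pixels"][v0:v1,u0:u1,::-1]; cv2.imwrite("pics/"+name,cv2.resize(a,None,fx=s,fy=s,interpolation=cv2.INTER_CUBIC))
E
python3 - <<'E'
from h import *
im=r.get_image("top"); crop(im,275,145,405,255,6,"a.png")
p=im["pixels"]; hsv=cv2.cvtColor(p,cv2.COLOR_RGB2HSV)
# tin tops: tan lids enclosed by green
m=cv2.inRange(hsv,(8,70,70),(28,255,255)); m[:,300:]=0; m[:190]=0;m[260:]=0
n,l,s,c=cv2.connectedComponentsWithStats(m)
for k in range(1,n):
    if s[k,4]>40: print("tin?",c[k].round(1),s[k,4],ray(im,*c[k],.08).round(4))
m=cv2.inRange(p,(20,5,0),(75,60,50)); m[:, :415]=0; m[:,500:]=0; m[:172]=0
cs,_=cv2.findContours(m,0,2); q=max(cs,key=cv2.contourArea); b=cv2.minAreaRect(q); print("tray",b)
for x in cv2.boxPoints(b): print(ray(im,*x,.012).round(4))
E
```

```text
tin? [293.1 201. ] 303 [0.5636 0.1414 0.08  ]
tin? [205.5 203.8] 150 [0.5577 0.4111 0.08  ]
tin? [280.3 235.8] 157 [0.4567 0.18   0.08  ]
tin? [243.6 236.6] 158 [0.4554 0.2913 0.08  ]
tin? [205.4 239.4] 158 [0.4478 0.4065 0.08  ]
tin? [172.1 255.3] 153 [0.401  0.5051 0.08  ]
tray ((457.1046142578125, 218.76925659179688), (85.95785522460938, 53.59016036987305), 79.07720184326172)
[ 0.6369 -0.2749  0.012 ]
[ 0.6692 -0.4484  0.012 ]
[ 0.3945 -0.4786  0.012 ]
[ 0.3645 -0.3114  0.012 ]
```

View pics/a.png

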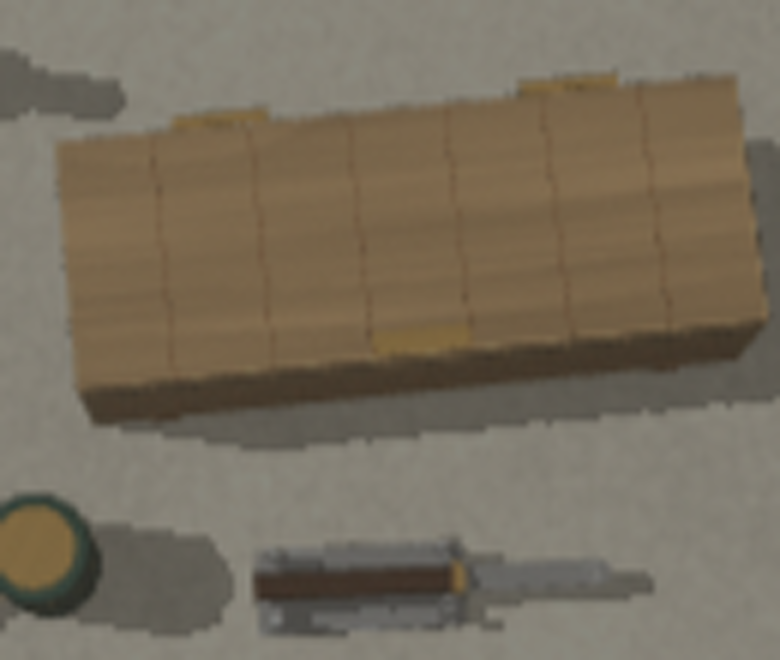

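The crop shows lid corners at crop (80,388),(768,322),(58,143),(737,76), the brass strip at (421,342), the knife handle from (253,585) to ferrule (465,577), and the blade tip near (606,572).

```bash
python3 - <<'E'
from h import *
im=r.get_image("top")
f=lambda u,v,z: ray(im,275+u/6-.5+.08,145+v/6-.5+.08,z).round(4)
C=[f(80,388,.108),f(768,322,.108),f(58,143,.108),f(737,76,.108)]; print("lid FL FR BL BR",*C)
c=np.mean(C,0); y=C[0]+C[2]-C[1]-C[3]; print("case centre",c,"yaw",np.arctan2(-y[0],y[1]), np.linalg.norm(y)/2, np.linalg.norm(C[2]+C[3]-C[0]-C[1])/2)
print("strip",f(421,342,.108))
print("knife back",f(253,585,.036),"ferrule",f(465,577,.036),"tip",f(606,573,.028))
print("rest horns", f(262,552,.033),f(262,628,.033),f(458,545,.033),f(458,622,.033))
print("gp bowl",[ray(im,426,150,.065)],"whisk",ray(im,251,150,.1),"dish",ray(im,222,169,.016))
i2=r.get_image("scene")
for n in[c]: print("centre in scene",proj(i2,c))
u,v=proj(i2,f(421,577,.036)); print(u,v)
crop(i2,int(u)-70,int(v)-60,int(u)+50,int(v)+30,6,"b.png"); print(int(u)-70,int(v)-60)
E
```

```text
lid FL FR BL BR [0.5329 0.155  0.108 ] [ 0.563  -0.1904  0.108 ] [0.6599 0.167  0.108 ] [ 0.6916 -0.1802  0.108 ]
case centre [ 0.61185 -0.01215  0.108  ] yaw 0.08899330887807912 0.3476758547843091 0.1282811365712045
strip [ 0.5546 -0.016   0.108 ]
knife back [0.441  0.0705 0.036 ] ferrule [ 0.4441 -0.0397  0.036 ] tip [ 0.4463 -0.1139  0.028 ]
rest horns [0.4586 0.0657 0.033 ] [0.419 0.066 0.033] [ 0.4612 -0.0366  0.033 ] [ 0.421  -0.0357  0.033 ]
gp bowl [array([ 0.72738473, -0.27921683,  0.065     ])] whisk [0.72241355 0.27139256 0.1       ] dish [0.68562518 0.37914274 0.016     ]
centre in scene (np.float64(288.88761577622495), np.float64(192.85940647175914))
328.4367640833591 192.14714989859075
258 132
```

View pics/b.png

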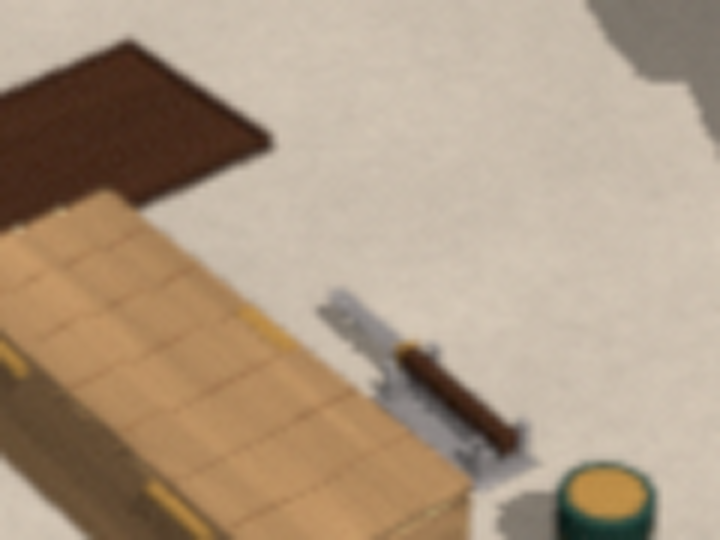

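The scene view confirms the knife lies blade towards -y (image upper-left) in the rest at about (0.4425, 0.0155). Next is a planning helper.

```bash
cat >> h.py <<'E'
def Rdown(psi,pitch=0):
    a=np.radians(psi); y=np.array([np.cos(a),np.sin(a),0]); z=np.array([0,0,-1.]); return np.c_[np.cross(y,z),y,z]
def plan(*wps):
    """wps: (x,y,z,psi_deg) ; prints rows needed (turn first, then shift), in pendant units"""
    o=r.observe(); p=np.array(o["ee_pos"]); R=Ro.from_rotvec(o["ee_rot"]).as_matrix()
    a=np.degrees(np.arctan2(R[1,1],R[0,1]));print("t",round(o["clock"],1),"at",p.round(4),"psi",round(a,2),"F",np.round(o["wrist_force"],2),"gap",round(o["finger_gap"],4))
    for w in wps:
        T=Rdown(w[3]); dr=np.degrees(Ro.from_matrix(R.T@T).as_rotvec())/8; d=T.T@(np.array(w[:3])-p)/.025
        print("->",w,"turn",dr.round(2),"shift",d.round(2),"| min rows",int(np.ceil(abs(dr).max())),int(np.ceil(abs(d).max())))
        p=np.array(w[:3]);R=T
def stat():
    o=r.observe(); print("t",round(o["clock"],1),o["ee_pos"].round(4),o["ee_rot"].round(3),"F",o["wrist_force"].round(2),"gap",round(o["finger_gap"],4),"g",round(o["gripper_force"],1))
E
python3 -c "
from h import *
plan((.443,-.0025,.12,1.7),(.443,-.0025,.011,1.7))"
```

```text
t 0.2 at [0.1539 0.5017 0.2078] psi 72.94 F [-1.3  -1.04 -0.39] gap 0.0854
-> (0.443, -0.0025, 0.12, 1.7) turn [-0.   0.   8.9] shift [-20.5   10.96   3.51] | min rows 9 21
-> (0.443, -0.0025, 0.011, 1.7) turn [0. 0. 0.] shift [0.   0.   4.36] | min rows 0 5
```

```bash

python3 -m pendant '{"xyz":[[0,0,0],[0,0,0],[0,0,0],[0,0,0],[0,0,0]],"delta_rot":[[0,0,0.89],[0,0,0.89],[0,0,0.89],[0,0,0.89],[0,0,0.89]]}' 1 120
python3 -m pendant '{"xyz":[[0,0,0],[0,0,0],[0,0,0],[0,0,0],[0,0,0]],"delta_rot":[[0,0,0.89],[0,0,0.89],[0,0,0.89],[0,0,0.89],[0,0,0.89]]}'
for i in 1 2 3 4 5; do python3 -m pendant '{"xyz":[[-0.82,0.44,0],[-0.82,0.44,0],[-0.82,0.44,0],[-0.82,0.44,0],[-0.82,0.44,0]],"delta_rot":[[0,0,0],[0,0,0],[0,0,0],[0,0,0],[0,0,0]]}'; done
python3 -m pendant '{"xyz":[[0,0,0.85],[0,0,0.85],[0,0,0.85],[0,0,0.85],[0,0,0]],"delta_rot":[[0,0,0],[0,0,0],[0,0,0],[0,0,0],[0,0,0]]}'
python3 -c "
from h import *
plan((.443,-.0025,.12,1.7),(.443,-.0025,.012,1.7))"
```

```text
clock: 0.75
ee_pos: [0.154, 0.5018, 0.208]
ee_rot: [1.401, 2.812, -0.0]
wrist_force: [-0.7, 0.5, 0.7]
finger_gap: 0.0853
gripper_force: 0.0
clock: 1.25
ee_pos: [0.154, 0.5018, 0.208]
ee_rot: [2.193, 2.249, -0.0]
wrist_force: [0.2, -0.4, -0.4]
finger_gap: 0.085
gripper_force: 0.0
clock: 1.75
ee_pos: [0.2124, 0.4002, 0.208]
ee_rot: [2.187, 2.255, -0.0]
wrist_force: [0.0, -0.1, 0.4]
finger_gap: 0.0852
gripper_force: 0.0
clock: 2.25
ee_pos: [0.2705, 0.2995, 0.2081]
ee_rot: [2.187, 2.255, 0.0]
wrist_force: [-0.4, 0.1, -0.1]
finger_gap: 0.0853
gripper_force: 0.0
clock: 2.75
ee_pos: [0.3286, 0.1987, 0.2082]
ee_rot: [2.187, 2.255, 0.0]
wrist_force: [0.8, -0.1, 0.1]
finger_gap: 0.0851
gripper_force: 0.0
clock: 3.25
ee_pos: [0.3867, 0.0978, 0.2081]
ee_rot: [2.188, 2.255, 0.0]
wrist_force: [0.5, -0.1, 0.5]
finger_gap: 0.0854
gripper_force: 0.0
clock: 3.75
ee_pos: [0.4448, -0.0029, 0.2081]
ee_rot: [-2.188, -2.255, -0.0]
wrist_force: [-0.2, -0.1, -0.4]
finger_gap: 0.0854
gripper_force: 0.0
clock: 4.25
ee_pos: [0.4425, -0.0017, 0.1211]
ee_rot: [-2.185, -2.252, 0.004]
wrist_force: [0.0, 0.2, 0.4]
finger_gap: 0.0854
gripper_force: 0.0
t 4.2 at [ 0.4425 -0.0017  0.1211] psi 1.73 F [0.01 0.22 0.35] gap 0.0854
-> (0.443, -0.0025, 0.12, 1.7) turn [-0.03 -0.01  0.  ] shift [-0.03  0.02  0.04] | min rows 1 1
-> (0.443, -0.0025, 0.012, 1.7) turn [0. 0. 0.] shift [0.   0.   4.32] | min rows 0 5
```

```bash
Z='[0,0,0],[0,0,0],[0,0,0],[0,0,0],[0,0,0]'
python3 -m pendant '{"xyz":[[-0.03,0.02,0.87],[0,0,0.87],[0,0,0.87],[0,0,0.87],[0,0,0.87]],"delta_rot":[[0,0,0],[0,0,0],[0,0,0],[0,0,0],[0,0,0]]}' - 120 
python3 -m pendant '{"xyz":[[0,0,0],[0,0,0],[0,0,0],[0,0,0],[0,0,0]],"delta_rot":[[0,0,0],[0,0,0],[0,0,0],[0,0,0],[0,0,0]]}' 0 120
python3 -m pendant '{"xyz":[[0,0,0],[0,0,0],[0,0,0],[0,0,0],[0,0,0]],"delta_rot":[[0,0,0],[0,0,0],[0,0,0],[0,0,0],[0,0,0]]}'
python3 -c "
from h import *
im=r.get_image('scene');crop(im,260,100,420,220,5,'c.png')
plan((.443,-.0025,.15,1.7))"
```

```text
clock: 4.75
ee_pos: [0.4459, -0.0029, 0.0146]
ee_rot: [2.187, 2.254, 0.001]
wrist_force: [-0.2, -0.7, -0.6]
finger_gap: 0.0852
gripper_force: 0.0
clock: 5.25
ee_pos: [0.4457, -0.0029, 0.0152]
ee_rot: [2.187, 2.254, 0.001]
wrist_force: [-0.1, 0.2, 0.3]
finger_gap: 0.012
gripper_force: 0.0
clock: 5.75
ee_pos: [0.4449, -0.0028, 0.0143]
ee_rot: [-2.187, -2.255, 0.0]
wrist_force: [0.5, -0.4, -0.8]
finger_gap: -0.0003
gripper_force: 0.0
t 5.8 at [ 0.4449 -0.0028  0.0143] psi 1.74 F [ 0.07 -0.12  0.1 ] gap -0.0004
-> (0.443, -0.0025, 0.15, 1.7) turn [-0. -0.  0.] shift [ 0.01 -0.08 -5.43] | min rows 1 6
```

View pics/c.png

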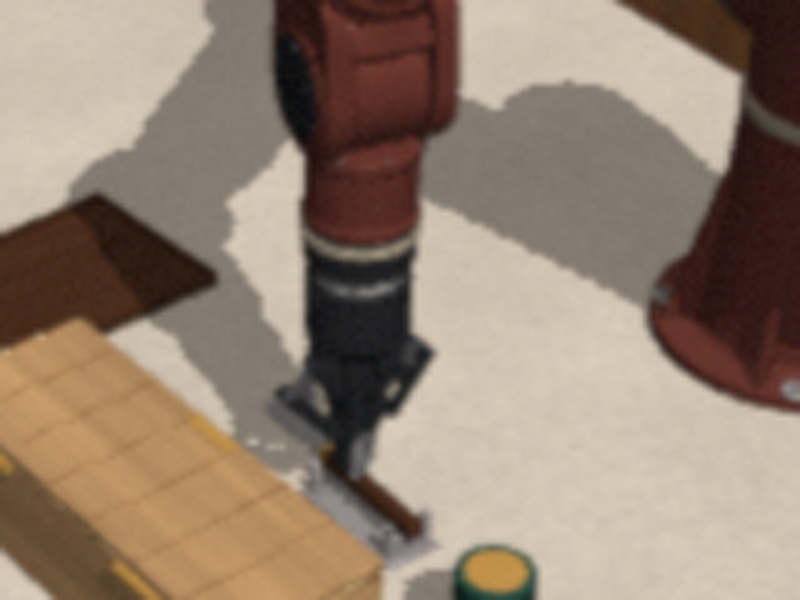

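The fingers closed on nothing (gap 0). In the picture the tips seem to end at crop (350,475), in front of or on top of the handle. I'll check this geometrically.

```bash
python3 - <<'E'
from h import *
i=r.get_image('scene'); p=r.observe()['ee_pos']
u,v=proj(i,p);print('tcp in crop c',(u-260)*5,(v-100)*5,'scene',u,v)
for X in [(.441,.0705,.036),(.4441,-.0397,.036),(.4425,.0155,.036),(.4425,.0155,0)]:
    u,v=proj(i,X);print(X,(u-260)*5,(v-100)*5)
a=i["pixels"][170:220,310:360,::-1];b=r.get_image('top')["pixels"][215:265,310:390,::-1]
A=cv2.resize(a,(500,500),interpolation=2);B=cv2.resize(b,(800,500),interpolation=2)[:,:300]
cv2.imwrite('pics/d.png',np.hstack([A,B]))
E
```

```text
tcp in crop c 351.66029448598863 494.0396928791939 scene 330.3320588971977 198.8079385758388
(0.441, 0.0705, 0.036) 414.79345008120873 523.4402209776454
(0.4441, -0.0397, 0.036) 325.23912369902746 444.60144569104796
(0.4425, 0.0155, 0.036) 369.1673303650336 483.2043334573966
(0.4425, 0.0155, 0) 367.8952854884483 521.1112444247365
```

View pics/d.png

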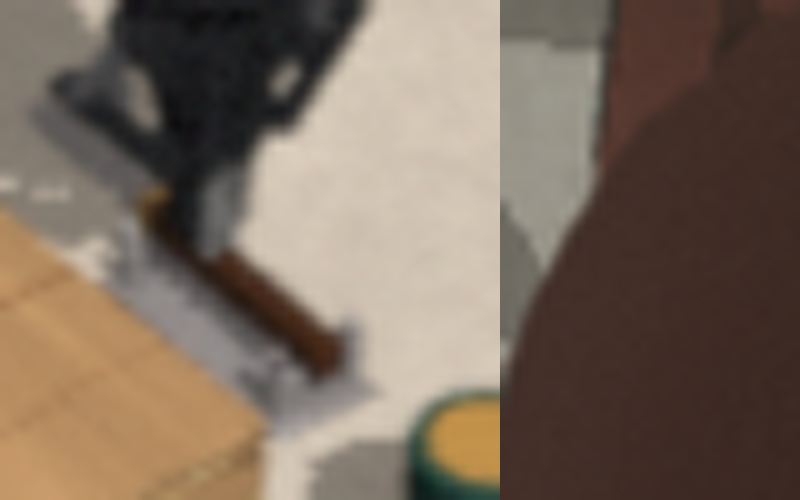

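The picture shows the finger ends at about (210,255), right at the handle's upper edge, and the knife is unmoved. I'll triangulate the handle from the two initial views.

```bash
python3 - <<'E'
from h import *
T=r.get_image('top');S=r.get_image('scene')
t0=cv2.imread('pics/top0.png')[:,:,::-1];s0=cv2.imread('pics/scene0.png')[:,:,::-1]
def handle(p,box):
    u0,v0,u1,v1=box; a=p[v0:v1,u0:u1].astype(int); m=((a[:,:,0]-a[:,:,2]>12)&(a.sum(2)<190)).astype(np.uint8)
    n,l,s,c=cv2.connectedComponentsWithStats(m); k=1+np.argmax(s[1:,4]); q=np.argwhere(l==k)[:,::-1].astype(float)+[u0,v0]
    print(s[k],q.mean(0)); d=np.linalg.svd(q-q.mean(0),full_matrices=False)[2][0]; w=(q-q.mean(0))@d
    return q.mean(0), q.mean(0)+d*w.min(), q.mean(0)+d*w.max()
ht=handle(t0,(305,225,395,255)); hs=handle(s0,(310,180,360,215))
def tri(a,b):
    A=[];B=[]
    for im,uv in((T,a),(S,b)):
        R=np.array(im['R']);t=np.array(im['t'])
        x=[(uv[0]-im['cx'])/im['fx'],(uv[1]-im['cy'])/im['fy']]
        for k in(0,1): A.append(R[k]-x[k]*R[2]);B.append(x[k]*t[2]-t[k])
    X,res,_,_=np.linalg.lstsq(np.array(A),np.array(B),rcond=None);return X.round(4),res
for a in ht:
    for b in hs:print(a.round(1),b.round(1),tri(a,b))
E
```

```text
[ 13  15  32   5 136] [333.02205882 241.79411765]
[15 10 19 18 86] [333.89534884 198.53488372]
[333.  241.8] [333.9 198.5] (array([0.443 , 0.0189, 0.0294]), array([2.59757991e-06]))
[333.  241.8] [325.1 190.8] (array([0.4537, 0.0084, 0.0596]), array([0.00071068]))
[333.  241.8] [342.7 206.3] (array([ 4.325e-01,  3.050e-02, -2.000e-04]), array([0.00058508]))
[317.9 242.3] [333.9 198.5] (array([0.451 , 0.0561, 0.0561]), array([0.0005427]))
[317.9 242.3] [325.1 190.8] (array([0.4614, 0.0456, 0.0862]), array([0.00223186]))
[317.9 242.3] [342.7 206.3] (array([0.4406, 0.0676, 0.0264]), array([1.89119652e-06]))
[349.  241.3] [333.9 198.5] (array([ 0.4344, -0.0216,  0.0017]), array([0.00049513]))
[349.  241.3] [325.1 190.8] (array([ 0.4452, -0.0323,  0.0318]), array([1.60006233e-05]))
[349.  241.3] [342.7 206.3] (array([ 0.4237, -0.0097, -0.0276]), array([0.00242889]))
```

```bash
python3 -m pendant '{"xyz":[[0,0,-0.6],[0,0,-0.6],[0,0,-0.6],[0,0,-0.6],[0,0,0]],"delta_rot":[[0,0,0],[0,0,0],[0,0,0],[0,0,0],[0,0,0]]}'
python3 - <<'E'
from h import *
i=r.get_image('scene'); o=r.observe(); R=Ro.from_rotvec(o['ee_rot']).as_matrix()
a=i["pixels"][150:220,290:370,::-1]; a=cv2.resize(a,(800,700),interpolation=2)[:600].copy()
for d in (0,.019,.054+.019):
    u,v=proj(i,o['ee_pos']-R[:,2]*d); cv2.circle(a,(int((u-290+.5)*10),int((v-150+.5)*10)),4,(0,0,255),-1)
print(o['ee_pos'],o['wrist_force'],o['finger_gap'])
cv2.imwrite('pics/e.png',a)
u,v=proj(i,(.1539,.5017,.2078));print('start tip in scene0',u,v)
E
```

```text
clock: 6.5
ee_pos: [0.4463, -0.003, 0.0758]
ee_rot: [2.186, 2.253, 0.003]
wrist_force: [0.1, -0.4, -0.3]
finger_gap: -0.0
gripper_force: 0.0
[ 0.44571143 -0.00288827  0.07485808] [-0.43907267  0.03130536 -0.58053983] 0.000177939713248082
start tip in scene0 509.2968229166924 205.38375687694258
```

View pics/e.png

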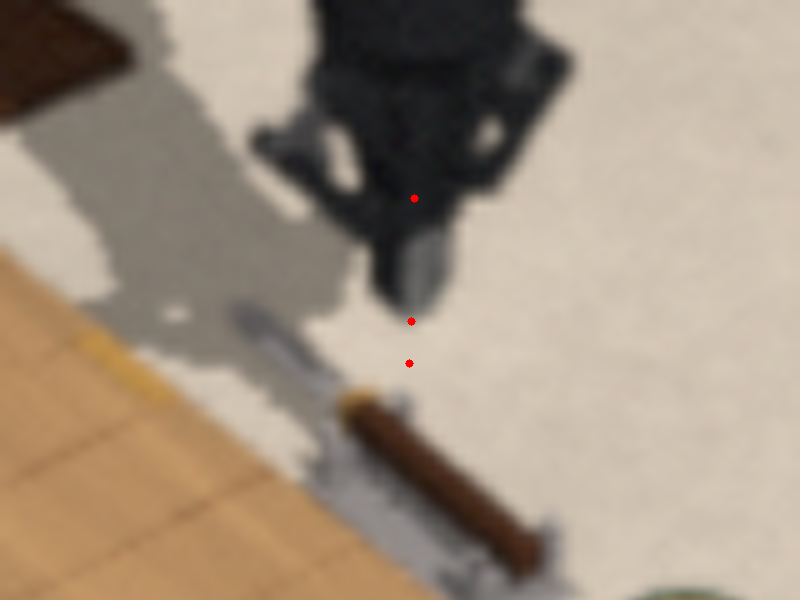

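The picture shows the real closed fingertips at (410,318), which is where the reported "grasp point" 19 mm behind the TCP projects. The real tips therefore sit about 20 mm short of the reported TCP, so I must go 20 mm lower. The knife is untouched.

```bash
python3 -m pendant '{"xyz":[[0,0,0],[0,0,0],[0,0,0],[0,-0.1,0],[0,0,0]],"delta_rot":[[0,0,0],[0,0,0],[0,0,0],[0,0,0],[0,0,0]]}' 0.6 120
python3 -m pendant '{"xyz":[[0,0,0.7],[0,0,0.7],[0,0,0.7],[0,0,0.7],[0,0,0]],"delta_rot":[[0,0,0],[0,0,0],[0,0,0],[0,0,0],[0,0,0]]}'
python3 -m pendant '{"xyz":[[0,0,0.1],[0,0,0.1],[0,0,0.1],[0,0,0],[0,0,0]],"delta_rot":[[0,0,0],[0,0,0],[0,0,0],[0,0,0],[0,0,0]]}'
python3 -m pendant '{"xyz":[[0,0,0],[0,0,0],[0,0,0],[0,0,0],[0,0,0]],"delta_rot":[[0,0,0],[0,0,0],[0,0,0],[0,0,0],[0,0,0]]}' 0 120
python3 -m pendant '{"xyz":[[0,0,0],[0,0,0],[0,0,0],[0,0,0],[0,0,0]],"delta_rot":[[0,0,0],[0,0,0],[0,0,0],[0,0,0],[0,0,0]]}'
```

```text
clock: 7.05
ee_pos: [0.4419, -0.0028, 0.0741]
ee_rot: [-2.187, -2.254, 0.001]
wrist_force: [-0.5, 0.0, -0.3]
finger_gap: 0.0509
gripper_force: 0.0
clock: 7.55
ee_pos: [0.4408, -0.0026, 0.0028]
ee_rot: [-2.186, -2.253, 0.003]
wrist_force: [0.1, 0.1, 1.0]
finger_gap: 0.0511
gripper_force: 0.0
clock: 8.05
ee_pos: [0.4426, -0.0029, -0.0029]
ee_rot: [2.187, 2.255, 0.0]
wrist_force: [-0.1, -0.3, 0.2]
finger_gap: 0.0512
gripper_force: 0.0
clock: 8.55
ee_pos: [0.4427, -0.0029, -0.0027]
ee_rot: [2.187, 2.255, 0.0]
wrist_force: [-1.6, 0.5, 8.3]
finger_gap: 0.0105
gripper_force: 117.7
clock: 9.05
ee_pos: [0.4427, -0.0029, -0.0027]
ee_rot: [2.187, 2.255, 0.0]
wrist_force: [-2.6, -0.6, 8.6]
finger_gap: 0.0104
gripper_force: 117.7
```

```bash
python3 -m pendant '{"xyz":[[0,0,-0.2],[0,0,-0.8],[0,0,-1],[0,0,-1],[0,0,-1]],"delta_rot":[[0,0,0],[0,0,0],[0,0,0],[0,0,0],[0,0,0]]}'
python3 -m pendant '{"xyz":[[0,0,-1],[0,0,-0.5],[0,0,0],[0,0,0],[0,0,0]],"delta_rot":[[0,0,0],[0,0,0],[0,0,0],[0,0,0],[0,0,0]]}'
python3 - <<'E'
from h import *
i=r.get_image('scene'); o=r.observe(); u,v=proj(i,o['ee_pos']); u,v=int(u),int(v);print(u,v)
crop(i,u-50,v-45,u+50,v+30,8,'f.png'); stat()
E
```

```text
clock: 9.55
ee_pos: [0.4422, -0.0028, 0.098]
ee_rot: [-2.187, -2.255, 0.0]
wrist_force: [0.5, 0.9, -0.9]
finger_gap: 0.0106
gripper_force: 117.8
clock: 10.05
ee_pos: [0.4417, -0.0028, 0.1335]
ee_rot: [-2.187, -2.254, 0.001]
wrist_force: [-0.2, 0.6, -0.4]
finger_gap: 0.0111
gripper_force: 117.8
331 172
t 10.1 [ 0.4417 -0.0027  0.1334] [-2.186e+00 -2.254e+00  2.000e-03] F [ 0.32 -0.43 -0.05] gap 0.0111 g 117.8
```

View pics/f.png

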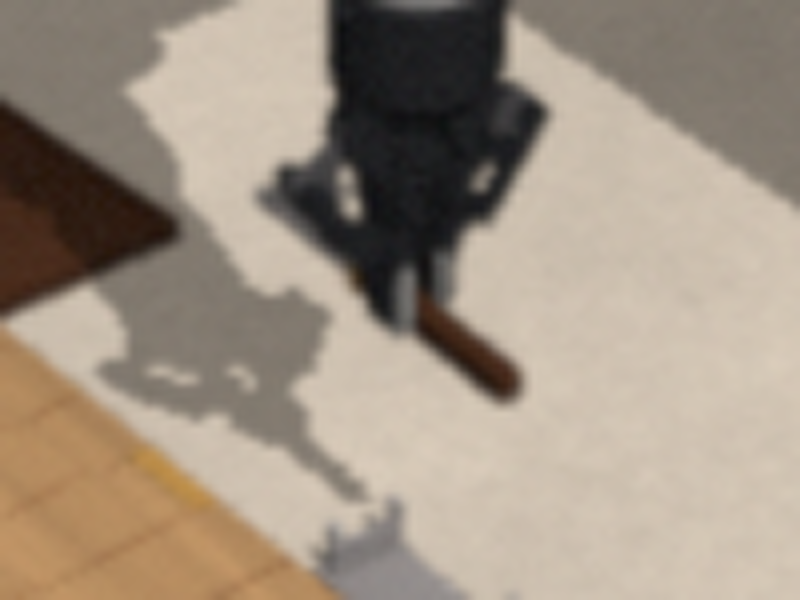

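The knife is held, with the handle at about crop (470,345) and level. Turn it toward the case.

```bash
python3 -m pendant '{"xyz":[[0,0,0],[0,0,0],[0,0,0],[0,0,0],[0,0,0]],"delta_rot":[[0,0,-0.9],[0,0,-0.9],[0,0,-0.9],[0,0,-0.9],[0,0,-0.9]]}' >/dev/null
python3 -m pendant '{"xyz":[[0,0,0],[0,0,0],[0,0,0],[0,0,0],[0,0,0]],"delta_rot":[[0,0,-0.9],[0,0,-0.9],[0,0,-0.9],[0,0,-0.9],[0,0,-0.9]]}' >/dev/null
python3 -m pendant '{"xyz":[[0,0,0],[0,0,0],[0,0,0],[0,0,0],[0,0,0]],"delta_rot":[[0,0,-0.9],[0,0,-0.9],[0,0,-0.9],[0,0,0],[0,0,0]]}'
python3 -c "
from h import *
plan((.4108,-.0302,.134,95.1),(.4108,-.0302,.062,95.1))"
```

```text
clock: 11.6
ee_pos: [0.4421, -0.0028, 0.1338]
ee_rot: [0.14, -3.137, -0.0]
wrist_force: [0.1, -0.3, 0.4]
finger_gap: 0.0105
gripper_force: 117.8
t 11.6 at [ 0.4421 -0.0028  0.1338] psi 95.13 F [ 0.12 -0.34  0.44] gap 0.0105
-> (0.4108, -0.0302, 0.134, 95.1) turn [ 0.   -0.01  0.  ] shift [ 1.34 -0.98 -0.01] | min rows 1 2
-> (0.4108, -0.0302, 0.062, 95.1) turn [0. 0. 0.] shift [0.   0.   2.88] | min rows 0 3
```

```bash
python3 -m pendant '{"xyz":[[0.67,-0.49,0],[0.67,-0.49,0],[0,0,0.96],[0,0,0.96],[0,0,0.96]],"delta_rot":[[0,0,0],[0,0,0],[0,0,0],[0,0,0],[0,0,0]]}'
python3 -m pendant '{"xyz":[[0,0,0],[0,0,0],[0,0,0],[0,0,0],[0,0,0]],"delta_rot":[[0,0,0],[0,0,0],[0,0,0],[0,0,0],[0,0,0]]}'
python3 - <<'E'
from h import *
i=r.get_image('scene'); T=r.get_image('top'); o=r.observe(); R=Ro.from_rotvec(o['ee_rot']).as_matrix()
g=o['ee_pos']+[0,0,.031]; tip=g-R[:,0]*.107
plan((.4108,-.0302,.062,95.1)); print(tip)
c=lambda im,uv,s:cv2.resize(im['pixels'][int(uv[1])-s:int(uv[1])+s,int(uv[0])-s:int(uv[0])+s,::-1],(400,400),interpolation=2)
out=[]
for im in(i,T):
    a=np.array(proj(im,tip)).astype(int); print(proj(im,tip)); q=c(im,a,25)
    for X in (tip,g-R[:,0]*.06,(.5473,-.018,.093)):
        b=(np.array(proj(im,X))-a+25+.5)*8; cv2.circle(q,tuple(b.astype(int)),3,(0,0,255),-1)
    out.append(q)
cv2.imwrite('pics/g.png',np.hstack(out))
E
```

```text
clock: 12.1
ee_pos: [0.4114, -0.0305, 0.0616]
ee_rot: [-0.14, 3.138, -0.0]
wrist_force: [-0.2, -0.7, -1.2]
finger_gap: 0.0109
gripper_force: 117.8
clock: 12.6
ee_pos: [0.4121, -0.0305, 0.0631]
ee_rot: [-0.146, 3.137, -0.001]
wrist_force: [0.1, -0.3, -0.8]
finger_gap: 0.011
gripper_force: 117.8
t 12.7 at [ 0.4118 -0.0304  0.0628] psi 95.33 F [-0.46 -0.01 -0.34] gap 0.0107
-> (0.4108, -0.0302, 0.062, 95.1) turn [-0.    0.01  0.03] shift [0.04 0.01 0.03] | min rows 1 1
[ 0.51833233 -0.02051354  0.09390696]
(np.float64(310.80243620660895), np.float64(185.8218454261863))
(np.float64(346.2727874271678), np.float64(214.22316665636953))
```

View pics/g.png

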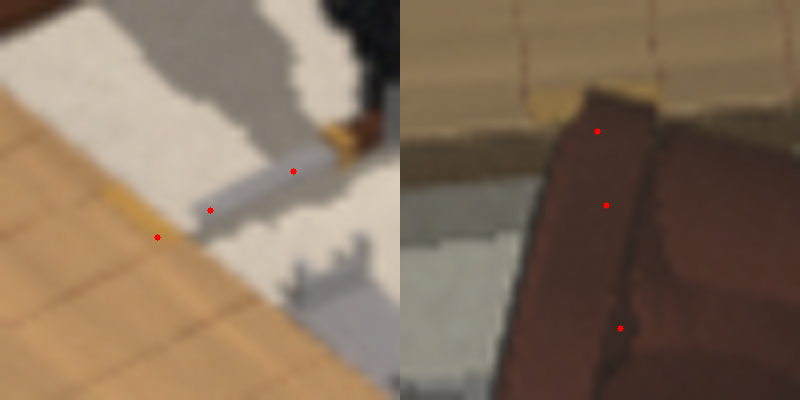

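The prediction matches the blade (tip at (205,212) in the left crop) and lines up with the brass strip. Insert it.

```bash
python3 -m pendant '{"xyz":[[-0.3,0,0.03],[-0.3,0,0],[-0.3,0,0],[-0.3,0,0],[-0.3,0,0]],"delta_rot":[[0,0,0.03],[0,0,0],[0,0,0],[0,0,0],[0,0,0]]}'
python3 -m pendant '{"xyz":[[-0.2,0,0],[-0.2,0,0],[-0.2,0,0],[-0.2,0,0],[-0.1,0,0]],"delta_rot":[[0,0,0],[0,0,0],[0,0,0],[0,0,0],[0,0,0]]}'
python3 -m pendant '{"xyz":[[0,0,0],[0,0,0],[0,0,0],[0,0,0],[0,0,0]],"delta_rot":[[0,0,0],[0,0,0],[0,0,0],[0,0,0],[0,0,0]]}'
```

```text
clock: 13.2
ee_pos: [0.4495, -0.0269, 0.0615]
ee_rot: [0.14, -3.138, 0.0]
wrist_force: [1.3, -0.4, -1.9]
finger_gap: 0.0107
gripper_force: 117.8
clock: 13.7
ee_pos: [0.4717, -0.025, 0.0616]
ee_rot: [-0.14, 3.138, -0.0]
wrist_force: [-0.4, 0.8, -0.5]
finger_gap: 0.0109
gripper_force: 117.8
clock: 14.2
ee_pos: [0.471, -0.025, 0.0616]
ee_rot: [0.14, -3.138, 0.0]
wrist_force: [0.0, -0.6, -1.0]
finger_gap: 0.0105
gripper_force: 117.8
```

```bash
python3 -m pendant '{"xyz":[[0,0,-0.14],[0,0,-0.29],[-0.04,0,-0.3],[-0.06,0,-0.29],[-0.07,0,-0.29]],"delta_rot":[[0,0,0],[0,0,0],[0,0,0],[0,0,0],[0,0,0]]}'
python3 -m pendant '{"xyz":[[-0.1,0,-0.28],[-0.12,0,-0.27],[0,0,0],[0,0,0],[0,0,0]],"delta_rot":[[0,0,0],[0,0,0],[0,0,0],[0,0,0],[0,0,0]]}'
python3 - <<'E'
from h import *
stat();i=r.get_image('scene'); crop(i,220,110,380,230,5,'k.png')
E
```

```text
clock: 14.7
ee_pos: [0.4746, -0.0245, 0.0948]
ee_rot: [0.14, -3.137, -0.0]
wrist_force: [-3.2, 0.5, -4.0]
finger_gap: 0.0108
gripper_force: 117.5
clock: 15.2
ee_pos: [0.4818, -0.0242, 0.1083]
ee_rot: [-0.14, 3.137, -0.0]
wrist_force: [0.8, -0.3, -0.6]
finger_gap: 0.011
gripper_force: 119.3
t 15.2 [ 0.4818 -0.0242  0.1083] [-0.14   3.137 -0.   ] F [ 0.76 -0.27 -0.64] gap 0.011 g 119.3
```

View pics/k.png

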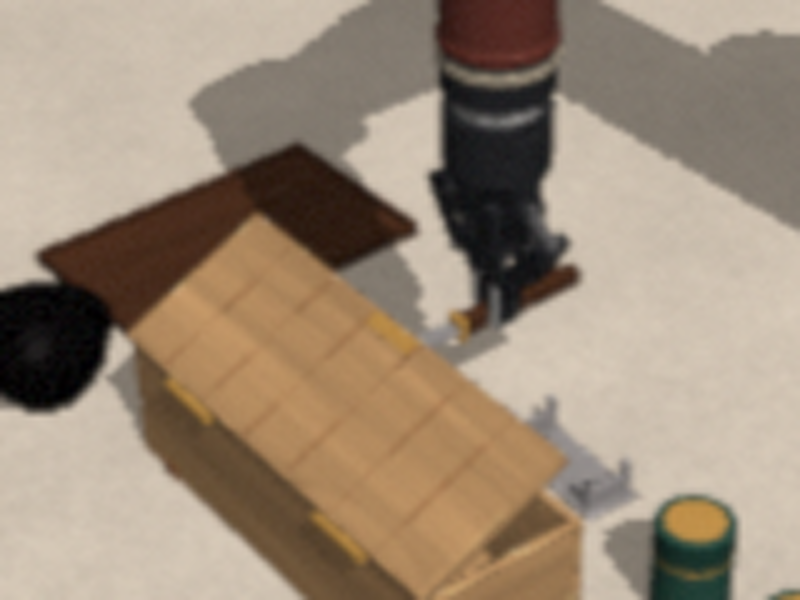

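The lid is up about 0.45 rad on the blade (k.png: lid edge over the blade at (400,335)). Continue along the arc.

```bash
python3 -m pendant '{"xyz":[[-0.14,0,-0.26],[-0.16,0,-0.26],[-0.18,0,-0.24],[-0.19,0,-0.23],[-0.21,0,-0.21]],"delta_rot":[[0,0,0],[0,0,0],[0,0,0],[0,0,0],[0,0,0]]}'
python3 -m pendant '{"xyz":[[-0.23,0,-0.2],[-0.24,0,-0.17],[-0.25,0,-0.16],[-0.26,0,-0.14],[-0.27,0,-0.12]],"delta_rot":[[0,0,0],[0,0,0],[0,0,0],[0,0,0],[0,0,0]]}'
python3 -m pendant '{"xyz":[[-0.28,0,-0.1],[-0.29,0,-0.08],[-0.29,0,-0.05],[-0.3,0,-0.03],[-0.3,0,0]],"delta_rot":[[0,0,0],[0,0,0],[0,0,0],[0,0,0],[0,0,0]]}'
python3 -m pendant '{"xyz":[[0,0,0],[0,0,0],[0,0,0],[0,0,0],[0,0,0]],"delta_rot":[[0,0,0],[0,0,0],[0,0,0],[0,0,0],[0,0,0]]}'
python3 - <<'E'
from h import *
stat();i=r.get_image('scene'); crop(i,200,90,380,230,4,'l.png')
E
```

```text
clock: 15.75
ee_pos: [0.5031, -0.0221, 0.1387]
ee_rot: [0.14, -3.138, -0.0]
wrist_force: [-3.2, -0.1, -0.8]
finger_gap: 0.0109
gripper_force: 117.8
clock: 16.25
ee_pos: [0.5347, -0.0193, 0.1582]
ee_rot: [-0.14, 3.138, 0.0]
wrist_force: [-2.9, -0.6, -0.5]
finger_gap: 0.0109
gripper_force: 118.0
clock: 16.75
ee_pos: [0.5712, -0.0161, 0.1645]
ee_rot: [-0.14, 3.138, 0.0]
wrist_force: [-2.6, 0.7, 0.6]
finger_gap: 0.0112
gripper_force: 118.1
clock: 17.25
ee_pos: [0.5702, -0.0162, 0.1645]
ee_rot: [-0.139, 3.138, -0.0]
wrist_force: [-0.6, -0.0, -0.5]
finger_gap: 0.0107
gripper_force: 118.0
t 17.2 [ 0.5702 -0.0162  0.1645] [-0.139  3.138 -0.   ] F [-0.55 -0.02 -0.5 ] gap 0.0107 g 118.0
```

View pics/l.png

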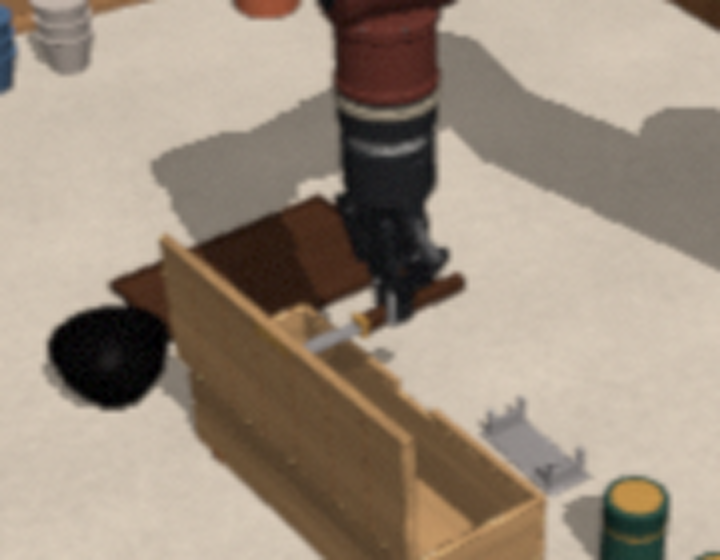

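The lid stands upright and the case is empty. Return the knife to the rest.

```bash
python3 -c "
from h import *
plan((.4424,-.0029,.134,95.1))"
python3 -m pendant '{"xyz":[[0.85,0,0],[0.85,0,0],[0.85,0,0],[0.85,0,0],[0.85,0,0]],"delta_rot":[[0,0,0],[0,0,0],[0,0,0],[0,0,0],[0,0,0]]}'
python3 -m pendant '{"xyz":[[0.85,0,0],[0,0,0.6],[0,0,0.6],[0,0,0],[0,0,0]],"delta_rot":[[0,0,0],[0,0,0],[0,0,0],[0,0,0],[0,0,0]]}'
for i in 1 2; do python3 -m pendant '{"xyz":[[0,0,0],[0,0,0],[0,0,0],[0,0,0],[0,0,0]],"delta_rot":[[0,0,0.9],[0,0,0.9],[0,0,0.9],[0,0,0.9],[0,0,0.9]]}' >/dev/null; done
python3 -m pendant '{"xyz":[[0,0,0],[0,0,0],[0,0,0],[0,0,0],[0,0,0]],"delta_rot":[[0,0,0.9],[0,0,0.8],[0,0,0],[0,0,0],[0,0,0]]}' >/dev/null
python3 -c "
from h import *
plan((.4427,-.0029,.02,1.73),(.4427,-.0029,-.002,1.73))"
```

```text
t 17.3 at [ 0.5702 -0.0162  0.1644] psi 95.09 F [ 0.71 -0.49 -1.14] gap 0.0108
-> (0.4424, -0.0029, 0.134, 95.1) turn [-0.  0. -0.] shift [5.05 0.98 1.22] | min rows 1 6
clock: 17.8
ee_pos: [0.4636, -0.0257, 0.1644]
ee_rot: [-0.14, 3.138, -0.0]
wrist_force: [1.3, -0.3, -0.4]
finger_gap: 0.0108
gripper_force: 118.0
clock: 18.3
ee_pos: [0.4432, -0.0275, 0.1347]
ee_rot: [0.14, -3.138, -0.0]
wrist_force: [-0.1, -0.1, 0.6]
finger_gap: 0.0109
gripper_force: 118.0
t 19.8 at [ 0.4435 -0.0275  0.1347] psi 9.64 F [-0.82 -0.06 -0.78] gap 0.011
-> (0.4427, -0.0029, 0.02, 1.73) turn [0.   0.   0.99] shift [ 0.99 -0.    4.59] | min rows 1 5
-> (0.4427, -0.0029, -0.002, 1.73) turn [0. 0. 0.] shift [0.   0.   0.88] | min rows 0 1
```

```bash
python3 -m pendant '{"xyz":[[0,0,0],[0.99,0,0],[0,0,0],[0,0,0],[0,0,0]],"delta_rot":[[0,0,0.99],[0,0,0],[0,0,0],[0,0,0],[0,0,0]]}'
python3 -m pendant '{"xyz":[[0,0,0.85],[0,0,0.85],[0,0,0.85],[0,0,0.85],[0,0,0.85]],"delta_rot":[[0,0,0],[0,0,0],[0,0,0],[0,0,0],[0,0,0]]}'
python3 -c "
from h import *
plan((.4427,-.0029,-.002,1.73))"

```

```text
clock: 20.3
ee_pos: [0.4427, -0.0031, 0.1344]
ee_rot: [2.189, 2.253, -0.0]
wrist_force: [-0.6, -0.7, -0.7]
finger_gap: 0.0107
gripper_force: 118.0
clock: 20.8
ee_pos: [0.4428, -0.0034, 0.0274]
ee_rot: [2.19, 2.251, 0.0]
wrist_force: [0.2, -0.5, -0.4]
finger_gap: 0.0107
gripper_force: 118.0
t 20.8 at [ 0.4428 -0.0034  0.0274] psi 1.57 F [ 0.2  -0.52 -0.41] gap 0.0107
-> (0.4427, -0.0029, -0.002, 1.73) turn [ 0.    0.   -0.02] shift [ 0.02 -0.    1.18] | min rows 1 2
```

```bash
python3 -m pendant '{"xyz":[[0.02,0,0.5],[0,0,0.4],[0,0,0.15],[0,0,0.1],[0,0,0]],"delta_rot":[[0,0,0],[0,0,0],[0,0,0],[0,0,0],[0,0,0]]}'
python3 -m pendant '{"xyz":[[0,0,0],[0,0,0],[0,0,0],[0,0,0],[0,0,0]],"delta_rot":[[0,0,0],[0,0,0],[0,0,0],[0,0,0],[0,0,0]]}'
```

```text
clock: 21.3
ee_pos: [0.4429, -0.0024, -0.0005]
ee_rot: [2.19, 2.252, 0.0]
wrist_force: [0.2, 0.6, -0.3]
finger_gap: 0.0105
gripper_force: 118.0
clock: 21.8
ee_pos: [0.4426, -0.0022, -0.0005]
ee_rot: [2.19, 2.252, 0.0]
wrist_force: [-0.1, -0.5, -0.6]
finger_gap: 0.0111
gripper_force: 118.0
```

```bash
python3 -m pendant '{"xyz":[[0,0,0.06],[0,0,0],[0,0,0],[0,0,0],[0,0,0]],"delta_rot":[[0,0,0],[0,0,0],[0,0,0],[0,0,0],[0,0,0]]}'
python3 -m pendant '{"xyz":[[0,0,0],[0,0,0],[0,0,0],[0,0,0],[0,0,0]],"delta_rot":[[0,0,0],[0,0,0],[0,0,0],[0,0,0],[0,0,0]]}' 0.45
python3 -m pendant '{"xyz":[[0,0,-0.5],[0,0,-1],[0,0,-1],[0,0,-1],[0,0,-1]],"delta_rot":[[0,0,0],[0,0,0],[0,0,0],[0,0,0],[0,0,0]]}'
python3 -m pendant '{"xyz":[[0,0,-1],[0,1,-1],[0.6,-1,0],[1,-1,0],[1,-1,0]],"delta_rot":[[0,0,0],[0,0,0],[0,0,0],[0,0,0],[0,0,0]]}' 1
cat > look.py <<'E'
from h import *
def tins(im):
    p=im["pixels"]; hsv=cv2.cvtColor(p,cv2.COLOR_RGB2HSV); out=[]
    m=cv2.inRange(hsv,(8,70,70),(28,255,255)); n,l,s,c=cv2.connectedComponentsWithStats(m)
    g=cv2.inRange(hsv,(60,60,15),(95,255,120))
    for k in range(1,n):
        if 90<s[k,4]<220 and max(s[k,2:4])<20:
            ring=cv2.dilate((l==k).astype(np.uint8),np.ones((9,9)))&(l!=k)
            gf=(g[ring>0]>0).mean(); out.append((c[k].round(1),s[k,4],round(gf,2),ray(im,*c[k],.08).round(4)))
    return out
if __name__=="__main__":
    T=r.get_image('top'); stat()
    for t in tins(T): print(*t)
    S=r.get_image('scene'); a=S["pixels"][150:320,230:470,::-1]; cv2.imwrite('pics/scn.png',cv2.resize(a,None,fx=3.3,fy=3.3,interpolation=2))
E
python3 look.py
```

```text
clock: 22.3
ee_pos: [0.4426, -0.0023, -0.0022]
ee_rot: [-2.191, -2.252, 0.0]
wrist_force: [0.5, 0.2, 0.1]
finger_gap: 0.011
gripper_force: 118.0
clock: 22.8
ee_pos: [0.4426, -0.0023, -0.0021]
ee_rot: [2.191, 2.252, 0.0]
wrist_force: [0.1, -0.4, -0.0]
finger_gap: 0.0385
gripper_force: 0.0
clock: 23.3
ee_pos: [0.4424, -0.0022, 0.1114]
ee_rot: [2.191, 2.252, 0.0]
wrist_force: [0.7, 0.5, 0.2]
finger_gap: 0.0386
gripper_force: 0.0
clock: 23.8
ee_pos: [0.39, 0.0618, 0.1604]
ee_rot: [-2.192, -2.251, -0.0]
wrist_force: [0.4, 0.4, -0.0]
finger_gap: 0.0854
gripper_force: 0.0
t 23.9 [0.3852 0.0645 0.1599] [-2.187e+00 -2.249e+00  2.000e-03] F [-4.39  2.25 -0.7 ] gap 0.0856 g 0.0
[198.2 197. ] 146 0.0 [0.5794 0.4345 0.08  ]
[279.7 236. ] 142 0.01 [0.4559 0.1818 0.08  ]
[243.6 236.6] 158 0.0 [0.4554 0.2913 0.08  ]
[205.4 239.4] 158 0.0 [0.4478 0.4065 0.08  ]
```

View pics/scn.png

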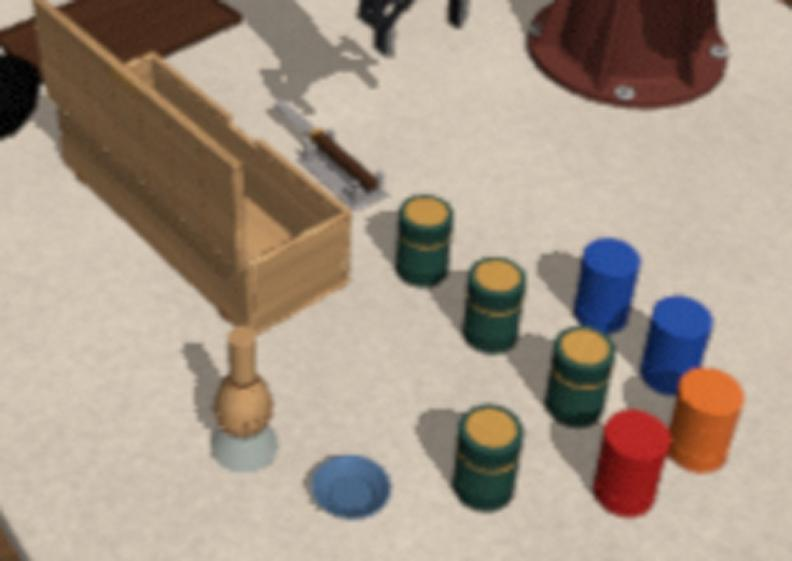

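The view shows the knife back in its rest, the lid upright, and four green tins, one of which was knocked towards the dish (now at (488,455) in the crop). Tin A is next.

```bash
python3 -m pendant '{"xyz":[[0,0,0],[0,0,0],[0,0,0],[0,0,0],[0,0,0]],"delta_rot":[[0,0,0],[0,0,0],[0,0,0],[0,0,0],[0,0,0]]}' 1 50 >/dev/null
cat > weigh.py <<'E'
from h import *
import sys
F=[];J=[]
for k in range(int(sys.argv[1])):
    r.get_image("top"); o=r.observe(); F.append(o["wrist_force"]); J.append(o["joint_torque"][:5]); 
F=np.array(F);J=np.array(J); print("F",F.mean(0).round(3),"sd",F.std(0).round(2),"J",J.mean(0).round(3),"sd",J.std(0).round(3),"q",r.observe()["q"].round(3))
E
python3 weigh.py 12
python3 -c "
from h import *
plan((.456,.1815,.14,5.1),(.456,.1815,.019,5.1))"
```

```text
F [-0.047 -0.12  -0.268] sd [0.51 0.44 0.37] J [-3.5000e-02 -3.6658e+01  3.0768e+01 -1.0000e-03 -1.0000e-03] sd [0.017 0.016 0.012 0.001 0.001] q [-0.03   0.083 -0.548  0.94  -0.     1.514]
t 25.0 at [0.3908 0.0614 0.1604] psi 1.58 F [ 0.2  -0.39  0.65] gap 0.0852
-> (0.456, 0.1815, 0.14, 5.1) turn [-0.    0.   -0.44] shift [4.55 3.03 0.81] | min rows 1 5
-> (0.456, 0.1815, 0.019, 5.1) turn [0. 0. 0.] shift [0.   0.   4.84] | min rows 0 5
```

```bash
python3 -m pendant '{"xyz":[[0,0,0],[0.91,0.61,0],[0.91,0.61,0],[0.91,0.61,0],[0.91,0.61,0]],"delta_rot":[[0,0,-0.44],[0,0,0],[0,0,0],[0,0,0],[0,0,0]]}' >/dev/null
python3 -m pendant '{"xyz":[[0.91,0.61,0],[0,0,0.4],[0,0,0.4],[0,0,0],[0,0,0]],"delta_rot":[[0,0,0],[0,0,0],[0,0,0],[0,0,0],[0,0,0]]}' >/dev/null
python3 -m pendant '{"xyz":[[0,0,0],[0,0,0],[0,0,0],[0,0,0],[0,0,0]],"delta_rot":[[0,0,0],[0,0,0],[0,0,0],[0,0,0],[0,0,0]]}' >/dev/null
python3 weigh.py 4
python3 -c "
from h import *
plan((.456,.1815,.019,5.1))"
```

```text
F [-0.057 -0.072  0.547] sd [0.6  0.29 0.55] J [-2.5000e-02 -5.0432e+01  3.0673e+01  2.0000e-03 -1.0000e-03] sd [0.008 0.008 0.004 0.    0.   ] q [ 0.229  0.279 -0.358  0.934 -0.     1.711]
t 26.7 at [0.4566 0.1814 0.1403] psi 5.1 F [-0.21  0.29  0.02] gap 0.0855
-> (0.456, 0.1815, 0.019, 5.1) turn [-0.  0.  0.] shift [ 0.   -0.02  4.85] | min rows 1 5
```

```bash
python3 -m pendant '{"xyz":[[0,0,0.97],[0,0,0.97],[0,0,0.97],[0,0,0.97],[0,0,0.97]],"delta_rot":[[0,0,0],[0,0,0],[0,0,0],[0,0,0],[0,0,0]]}'
python3 -m pendant '{"xyz":[[0,0,0],[0,0,0],[0,0,0],[0,0,0],[0,0,0]],"delta_rot":[[0,0,0],[0,0,0],[0,0,0],[0,0,0],[0,0,0]]}' 0 50
python3 -m pendant '{"xyz":[[0,0,-0.97],[0,0,-0.97],[0,0,-0.97],[0,0,-0.97],[0,0,-0.97]],"delta_rot":[[0,0,0],[0,0,0],[0,0,0],[0,0,0],[0,0,0]]}'
python3 -m pendant '{"xyz":[[0,0,0],[0,0,0],[0,0,0],[0,0,0],[0,0,0]],"delta_rot":[[0,0,0],[0,0,0],[0,0,0],[0,0,0],[0,0,0]]}' 
python3 weigh.py 12; python3 -c "
from h import *
stat()
c=np.array([.612,-.0121]);a=.089;X=np.array([np.cos(a),np.sin(a)]);Y=np.array([-np.sin(a),np.cos(a)])
for y in(.1,.033,-.033,-.1): print('case',y,(c-.003*X+y*Y).round(4))
c=np.array([.516,-.378]);a=.12;X=np.array([np.cos(a),np.sin(a)])
for x in(-.09,0,.09):print('tray',x,(c+x*X).round(4))
"
```

```text
clock: 27.2
ee_pos: [0.4567, 0.1815, 0.0182]
ee_rot: [2.12, 2.318, 0.0]
wrist_force: [0.1, -0.6, -0.3]
finger_gap: 0.0855
gripper_force: 0.0
clock: 27.7
ee_pos: [0.4573, 0.1816, 0.0199]
ee_rot: [2.12, 2.317, 0.002]
wrist_force: [-0.1, -0.6, 1.7]
finger_gap: 0.0549
gripper_force: 52.8
clock: 28.2
ee_pos: [0.4566, 0.1814, 0.1418]
ee_rot: [2.12, 2.318, 0.001]
wrist_force: [0.4, -0.1, -1.2]
finger_gap: 0.0548
gripper_force: 53.3
clock: 28.7
ee_pos: [0.4561, 0.1813, 0.1396]
ee_rot: [-2.12, -2.317, 0.002]
wrist_force: [-0.6, 0.3, -0.9]
finger_gap: 0.0547
gripper_force: 53.3
F [ 0.008  0.129 -1.154] sd [0.39 0.4  0.74] J [-0.0000e+00 -5.0938e+01  3.1038e+01  5.0000e-03 -2.0000e-03] sd [0.002 0.029 0.035 0.004 0.   ] q [ 0.229  0.279 -0.358  0.934 -0.     1.711]
t 29.3 [0.4567 0.1814 0.1404] [2.12  2.318 0.   ] F [ 0.07 -0.46 -0.9 ] gap 0.0552 g 53.3
case 0.1 [0.6001 0.0872]
case 0.033 [0.6061 0.0205]
case -0.033 [ 0.6119 -0.0452]
case -0.1 [ 0.6179 -0.112 ]
tray -0.09 [ 0.4266 -0.3888]
tray 0 [ 0.516 -0.378]
tray 0.09 [ 0.6054 -0.3672]
```

Tin A is about 112 g by both force and joint torque, so it goes on the tray.

```bash
python3 -c "
from h import *
plan((.4266,-.3888,.14,5.1),(.4266,-.3888,.025,5.1))"
```

```text
t 29.3 at [0.4567 0.1814 0.1404] psi 5.1 F [ 0.07 -0.46 -0.9 ] gap 0.0552
-> (0.4266, -0.3888, 0.14, 5.1) turn [ 0. -0. -0.] shift [-2.261e+01 -3.230e+00  2.000e-02] | min rows 1 23
-> (0.4266, -0.3888, 0.025, 5.1) turn [0. 0. 0.] shift [0.  0.  4.6] | min rows 0 5
```

```bash
for i in 1 2 3 4 5; do python3 -m pendant '{"xyz":[[-0.9,-0.13,0],[-0.9,-0.13,0],[-0.9,-0.13,0],[-0.9,-0.13,0],[-0.9,-0.13,0]],"delta_rot":[[0,0,0],[0,0,0],[0,0,0],[0,0,0],[0,0,0]]}' >/dev/null; done
python3 -m pendant '{"xyz":[[-0.1,0,0.8],[0,0,0.9],[0,0,0.9],[0,0,0.9],[0,0,0.6]],"delta_rot":[[0,0,0],[0,0,0],[0,0,0],[0,0,0],[0,0,0]]}'
python3 -m pendant '{"xyz":[[0,0,0.2],[0,0,0.2],[0,0,0.1],[0,0,0],[0,0,0]],"delta_rot":[[0,0,0],[0,0,0],[0,0,0],[0,0,0],[0,0,0]]}'
python3 -m pendant '{"xyz":[[0,0,0],[0,0,0],[0,0,0],[0,0,0],[0,0,0]],"delta_rot":[[0,0,0],[0,0,0],[0,0,0],[0,0,0],[0,0,0]]}'
python3 -c "
from h import *
plan((.4266,-.3888,.025,5.1))"
```

```text
clock: 32.3
ee_pos: [0.4254, -0.388, 0.0362]
ee_rot: [-2.119, -2.317, -0.0]
wrist_force: [1.0, -0.5, -0.7]
finger_gap: 0.0552
gripper_force: 53.3
clock: 32.8
ee_pos: [0.4262, -0.3889, 0.026]
ee_rot: [2.12, 2.317, -0.0]
wrist_force: [0.1, 0.2, -2.2]
finger_gap: 0.0547
gripper_force: 53.3
clock: 33.3
ee_pos: [0.4259, -0.3886, 0.0254]
ee_rot: [2.12, 2.318, -0.0]
wrist_force: [0.2, 1.2, -1.4]
finger_gap: 0.055
gripper_force: 53.3
t 33.3 at [ 0.4259 -0.3886  0.0254] psi 5.1 F [ 0.16  1.18 -1.38] gap 0.055
-> (0.4266, -0.3888, 0.025, 5.1) turn [ 0.  0. -0.] shift [-0.01  0.03  0.02] | min rows 1 1
```

```bash
python3 -m pendant '{"xyz":[[0,0,0.05],[0,0,0],[0,0,0],[0,0,0],[0,0,0]],"delta_rot":[[0,0,0],[0,0,0],[0,0,0],[0,0,0],[0,0,0]]}'
python3 -m pendant '{"xyz":[[0,0,0],[0,0,0],[0,0,0],[0,0,0],[0,0,0]],"delta_rot":[[0,0,0],[0,0,0],[0,0,0],[0,0,0],[0,0,0]]}' 1
python3 -m pendant '{"xyz":[[0,0,-0.92],[0,0,-0.92],[0,0,-0.92],[0,0,-0.92],[0,0,-0.92]],"delta_rot":[[0,0,0],[0,0,0],[0,0,0],[0,0,0],[0,0,0]]}' >/dev/null
for i in 1 2 3 4 5 6; do python3 -m pendant '{"xyz":[[0.9,0.12,0],[0.9,0.12,0],[0.9,0.12,0],[0.9,0.12,0],[0.9,0.12,0]],"delta_rot":[[0,0,0],[0,0,0],[0,0,0],[0,0,0],[0,0,0]]}' >/dev/null; done
python3 -m pendant '{"xyz":[[0,0,0],[0,0,0],[0,0,0],[0,0,0],[0,0,0]],"delta_rot":[[0,0,0],[0,0,0],[0,0,0],[0,0,0],[0,0,0]]}' >/dev/null
python3 look.py; python3 weigh.py 3
python3 -c "
from h import *
plan((.4554,.2913,.14,5.1),(.4554,.2913,.0195,5.1))"
```

```text
clock: 33.8
ee_pos: [0.426, -0.3888, 0.0249]
ee_rot: [2.12, 2.317, -0.0]
wrist_force: [-2.7, 1.5, 8.6]
finger_gap: 0.055
gripper_force: 54.4
clock: 34.3
ee_pos: [0.4259, -0.3885, 0.024]
ee_rot: [-2.12, -2.318, -0.0]
wrist_force: [-0.4, -0.4, -0.0]
finger_gap: 0.0851
gripper_force: 0.0
t 38.4 [0.4557 0.2913 0.1392] [2.121 2.317 0.   ] F [0.48 0.37 0.09] gap 0.0855 g 0.0
[244.8 236.7] 126 0.02 [0.4549 0.2876 0.08  ]
[470.1 244. ] 162 0.18 [ 0.4258 -0.3924  0.08  ]
F [-0.195 -0.227  0.07 ] sd [0.68 0.32 0.19] J [-6.7000e-02 -5.7102e+01  3.1232e+01  3.0000e-03 -3.0000e-03] sd [0.006 0.009 0.005 0.    0.   ] q [ 0.434  0.369 -0.229  0.972  0.     1.916]
t 38.5 at [0.4557 0.2916 0.1392] psi 5.08 F [ 0.68 -0.66  0.13] gap 0.0855
-> (0.4554, 0.2913, 0.14, 5.1) turn [ 0. -0. -0.] shift [-0.01 -0.01 -0.03] | min rows 1 1
-> (0.4554, 0.2913, 0.0195, 5.1) turn [0. 0. 0.] shift [0.   0.   4.82] | min rows 0 5
```

Tin A stands on the tray as planned. Pick tin B.

```bash
python3 -m pendant '{"xyz":[[0,0,0.96],[0,0,0.96],[0,0,0.96],[0,0,0.96],[0,0,0.96]],"delta_rot":[[0,0,0],[0,0,0],[0,0,0],[0,0,0],[0,0,0]]}' >/dev/null
python3 -m pendant '{"xyz":[[0,0,0],[0,0,0],[0,0,0],[0,0,0],[0,0,0]],"delta_rot":[[0,0,0],[0,0,0],[0,0,0],[0,0,0],[0,0,0]]}' 0 50
python3 -m pendant '{"xyz":[[0,0,-0.96],[0,0,-0.96],[0,0,-0.96],[0,0,-0.96],[0,0,-0.96]],"delta_rot":[[0,0,0],[0,0,0],[0,0,0],[0,0,0],[0,0,0]]}' >/dev/null
python3 -m pendant '{"xyz":[[0,0,0],[0,0,0],[0,0,0],[0,0,0],[0,0,0]],"delta_rot":[[0,0,0],[0,0,0],[0,0,0],[0,0,0],[0,0,0]]}' 
python3 weigh.py 10; python3 -c "
from h import *
plan((.6001,.0872,.155,5.1),(.6001,.0872,.028,5.1)); print(); plan((.516,-.378,.14,5.1))"
```

```text
clock: 39.55
ee_pos: [0.4562, 0.2921, 0.02]
ee_rot: [2.12, 2.318, 0.002]
wrist_force: [-0.3, 0.3, 2.2]
finger_gap: 0.0549
gripper_force: 52.8
clock: 40.55
ee_pos: [0.4551, 0.2915, 0.1382]
ee_rot: [-2.12, -2.318, 0.002]
wrist_force: [0.2, -0.0, -1.5]
finger_gap: 0.0549
gripper_force: 53.5
F [-0.036  0.047 -1.511] sd [0.61 0.36 0.41] J [-1.0000e-03 -5.7796e+01  3.1698e+01  6.0000e-03 -1.0000e-03] sd [0.002 0.029 0.035 0.004 0.   ] q [ 0.434  0.369 -0.229  0.972  0.     1.916]
t 41.0 at [0.4556 0.2918 0.1391] psi 5.1 F [ 0.26  0.57 -1.37] gap 0.055
-> (0.6001, 0.0872, 0.155, 5.1) turn [ 0. -0. -0.] shift [-8.67  5.03 -0.64] | min rows 1 9
-> (0.6001, 0.0872, 0.028, 5.1) turn [0. 0. 0.] shift [0.   0.   5.08] | min rows 0 6

t 41.0 at [0.4556 0.2918 0.1391] psi 5.1 F [ 0.26  0.57 -1.37] gap 0.055
-> (0.516, -0.378, 0.14, 5.1) turn [ 0. -0. -0.] shift [-2.69e+01  2.00e-02 -4.00e-02] | min rows 1 27
```

```bash
python3 - <<'E'
from h import *
o=r.observe(); D=[(1.13371,.29121,-.15403,.1539,.5015,.2076),(-.03,.083,-.548,.3908,.0614,.1604),(.229,.279,-.358,.4566,.1814,.1403),(.434,.369,-.229,.4557,.2916,.1392),(*o['q'][:3],*o['ee_pos'])]
A=[];b=[]
for q1,q2,q3,x,y,z in D:
    B=q2-q3; rr=x*np.cos(q1)+y*np.sin(q1)
    A+=[[1,np.sin(q2),np.cos(B),-np.sin(B),0],[0,np.cos(q2),-np.sin(B),-np.cos(B),1]]; b+=[rr,z]
s,res,_,_=np.linalg.lstsq(np.array(A),np.array(b),rcond=None); print(s,np.abs(np.array(A)@s-b).max(),np.linalg.svd(A)[1])
for (q1,q2,q3,x,y,z),d2,d3 in((D[2],.506,.365),(D[3],.694,.466)):
    rr=x*np.cos(q1)+y*np.sin(q1); a2=rr-s[0]; a3=a2-s[1]*np.sin(q2); print(rr,a2,a3,"g by J2,J3",d2/9.81/a2*1e3,d3/9.81/a3*1e3)
E
```

```text
[ 1.65855353e-04  5.10356122e-01  3.83415266e-01 -6.21760489e-02
 -1.72275983e-01] 8.140727995809005e-05 [3.86544634 3.16033069 0.22316813 0.11094999 0.09230681]
0.48585842722843847 0.4856925718751421 0.3451433257114737 g by J2,J3 106.19890723924765 107.8013941763083
0.536071276670005 0.5359054213167086 0.3518286829242645 g by J2,J3 132.00862655994408 135.0161334918936
```

B is about 135–150 g, so the tray is safe.

```bash
for i in 1 2 3 4 5 6; do python3 -m pendant '{"xyz":[[-0.9,0,0],[-0.9,0,0],[-0.9,0,0],[-0.9,0,0],[-0.9,0,0]],"delta_rot":[[0,0,0],[0,0,0],[0,0,0],[0,0,0],[0,0,0]]}' >/dev/null; done
python3 -m pendant '{"xyz":[[0,0,0.8],[0,0,0.9],[0,0,0.9],[0,0,0.9],[0,0,0.6]],"delta_rot":[[0,0,0],[0,0,0],[0,0,0],[0,0,0],[0,0,0]]}' >/dev/null
python3 -m pendant '{"xyz":[[0,0,0.2],[0,0,0.2],[0,0,0.1],[0,0,0],[0,0,0]],"delta_rot":[[0,0,0],[0,0,0],[0,0,0],[0,0,0],[0,0,0]]}' >/dev/null
python3 -c "
from h import *
plan((.516,-.378,.0245,5.1))"
```

```text
t 45.0 at [ 0.5161 -0.3811  0.025 ] psi 5.1 F [-0.71 -0.02  0.6 ] gap 0.0551
-> (0.516, -0.378, 0.0245, 5.1) turn [ 0.01  0.01 -0.  ] shift [0.12 0.01 0.02] | min rows 1 1
```

```bash
python3 -m pendant '{"xyz":[[0,0,0.03],[0,0,0],[0,0,0],[0,0,0],[0,0,0]],"delta_rot":[[0,0,0],[0,0,0],[0,0,0],[0,0,0],[0,0,0]]}'
python3 -m pendant '{"xyz":[[0,0,0],[0,0,0],[0,0,0],[0,0,0],[0,0,0]],"delta_rot":[[0,0,0],[0,0,0],[0,0,0],[0,0,0],[0,0,0]]}' 0.9
python3 -m pendant '{"xyz":[[0,0,-0.92],[0,0,-0.92],[0,0,-0.92],[0,0,-0.92],[0,0,-0.92]],"delta_rot":[[0,0,0],[0,0,0],[0,0,0],[0,0,0],[0,0,0]]}' >/dev/null
for i in 1 2 3 4 5 6 7; do python3 -m pendant '{"xyz":[[0.9,0,0],[0.9,0,0],[0.9,0,0],[0.9,0,0],[0.9,0,0]],"delta_rot":[[0,0,0],[0,0,0],[0,0,0],[0,0,0],[0,0,0]]}' 1 >/dev/null; done
python3 -m pendant '{"xyz":[[0,0,0],[0,0,0],[0,0,0],[0,0,0],[0,0,0]],"delta_rot":[[0,0,0],[0,0,0],[0,0,0],[0,0,0],[0,0,0]]}' >/dev/null
python3 look.py; python3 weigh.py 3
python3 -c "
from h import *
plan((.4478,.4065,.14,5.1),(.4478,.4065,.0195,5.1))"
```

```text
clock: 45.55
ee_pos: [0.5161, -0.3812, 0.025]
ee_rot: [2.119, 2.316, -0.0]
wrist_force: [-2.5, 1.4, 9.7]
finger_gap: 0.055
gripper_force: 54.7
clock: 46.05
ee_pos: [0.5156, -0.3805, 0.0232]
ee_rot: [-2.12, -2.318, -0.0]
wrist_force: [0.7, 0.0, 0.2]
finger_gap: 0.0768
gripper_force: 0.0
t 50.6 [0.4458 0.4033 0.1385] [2.121 2.317 0.   ] F [ 0.37 -0.27  0.76] gap 0.0855 g 0.0
[198.3 197. ] 148 0.0 [0.5795 0.4343 0.08  ]
[465.3 214.4] 154 0.11 [ 0.5164 -0.3843  0.08  ]
[205.4 239.4] 158 0.06 [0.4478 0.4065 0.08  ]
[470.1 244. ] 162 0.14 [ 0.4258 -0.3924  0.08  ]
F [0.062 0.097 0.216] sd [0.24 0.24 0.47] J [-7.0000e-02 -6.5148e+01  3.2097e+01  3.0000e-03 -3.0000e-03] sd [0.006 0.011 0.006 0.    0.   ] q [ 0.615  0.479 -0.057  1.035 -0.     2.097]
t 50.8 at [0.4457 0.4037 0.1384] psi 5.09 F [-0.28  0.16 -0.36] gap 0.0856
-> (0.4478, 0.4065, 0.14, 5.1) turn [ 0. -0. -0.] shift [ 0.1   0.1  -0.06] | min rows 1 1
-> (0.4478, 0.4065, 0.0195, 5.1) turn [0. 0. 0.] shift [0.   0.   4.82] | min rows 0 5
```

```bash
python3 -m pendant '{"xyz":[[0.1,0.1,0.95],[0,0,0.95],[0,0,0.95],[0,0,0.95],[0,0,0.95]],"delta_rot":[[0,0,0],[0,0,0],[0,0,0],[0,0,0],[0,0,0]]}' >/dev/null
python3 -m pendant '{"xyz":[[0,0,0],[0,0,0],[0,0,0],[0,0,0],[0,0,0]],"delta_rot":[[0,0,0],[0,0,0],[0,0,0],[0,0,0],[0,0,0]]}' 0 50
python3 -m pendant '{"xyz":[[0,0,-0.95],[0,0,-0.95],[0,0,-0.95],[0,0,-0.95],[-0.1,-0.1,-0.95]],"delta_rot":[[0,0,0],[0,0,0],[0,0,0],[0,0,0],[0,0,0]]}' >/dev/null
python3 -m pendant '{"xyz":[[0,0,0],[0,0,0],[0,0,0],[0,0,0],[0,0,0]],"delta_rot":[[0,0,0],[0,0,0],[0,0,0],[0,0,0],[0,0,0]]}' 
python3 -m pendant '{"xyz":[[0,0,0],[0,0,0],[0,0,0],[0,0,0],[0,0,0]],"delta_rot":[[0,0,0],[0,0,0],[0,0,0],[0,0,0],[0,0,0]]}' 
python3 weigh.py 12; python3 -c "
from h import *
plan((.6001,.0872,.155,5.1),(.6001,.0872,.0285,5.1)); print(); plan((.6054,-.3672,.14,5.1))"
```

```text
clock: 51.8
ee_pos: [0.4484, 0.4069, 0.0205]
ee_rot: [2.12, 2.318, 0.002]
wrist_force: [-0.6, -0.0, 3.3]
finger_gap: 0.0549
gripper_force: 53.0
clock: 52.8
ee_pos: [0.4452, 0.4035, 0.1374]
ee_rot: [-2.12, -2.318, 0.002]
wrist_force: [1.2, 0.2, -1.6]
finger_gap: 0.0555
gripper_force: 53.7
clock: 53.3
ee_pos: [0.4456, 0.4038, 0.1384]
ee_rot: [-2.121, -2.318, 0.0]
wrist_force: [-0.8, -0.5, -1.5]
finger_gap: 0.0549
gripper_force: 53.7
F [-1.000e-03  7.300e-02 -1.922e+00] sd [0.45 0.39 0.49] J [-0.0000e+00 -6.6268e+01  3.2809e+01  2.0000e-03 -0.0000e+00] sd [0.001 0.01  0.002 0.001 0.   ] q [ 0.615  0.479 -0.057  1.035  0.     2.097]
t 53.9 at [0.4456 0.4038 0.1384] psi 5.1 F [ 0.41 -0.61 -2.84] gap 0.0547
-> (0.6001, 0.0872, 0.155, 5.1) turn [-0. -0. -0.] shift [-13.16   5.03  -0.67] | min rows 1 14
-> (0.6001, 0.0872, 0.0285, 5.1) turn [0. 0. 0.] shift [0.   0.   5.06] | min rows 0 6

t 53.9 at [0.4456 0.4038 0.1384] psi 5.1 F [ 0.41 -0.61 -2.84] gap 0.0547
-> (0.6054, -0.3672, 0.14, 5.1) turn [-0. -0. -0.] shift [-31.29   3.63  -0.07] | min rows 1 32
```

C is about 193 g, so it goes in the case.

```bash
python3 -m pendant '{"xyz":[[-0.9,0,-0.35],[-0.9,0,-0.35],[-0.9,0,0],[-0.9,0.3,0],[-0.9,0.4,0]],"delta_rot":[[0,0,0],[0,0,0],[0,0,0],[0,0,0],[0,0,0]]}' >/dev/null
python3 -m pendant '{"xyz":[[-0.9,0.4,0],[-0.9,0.4,0],[-0.9,0.4,0],[-0.9,0.4,0],[-0.9,0.4,0]],"delta_rot":[[0,0,0],[0,0,0],[0,0,0],[0,0,0],[0,0,0]]}' >/dev/null
python3 -m pendant '{"xyz":[[-0.9,0.4,0],[-0.9,0.4,0],[-0.9,0.4,0],[-0.9,0.4,0],[-0.56,0.73,0]],"delta_rot":[[0,0,0],[0,0,0],[0,0,0],[0,0,0],[0,0,0]]}' >/dev/null
python3 -m pendant '{"xyz":[[0,0,0],[0,0,0],[0,0,0],[0,0,0],[0,0,0]],"delta_rot":[[0,0,0],[0,0,0],[0,0,0],[0,0,0],[0,0,0]]}'
python3 - <<'E'
from h import *
plan((.6001,.0872,.0285,5.1))
S=r.get_image('scene'); crop(S,220,90,370,210,5,'m.png')
E
```

```text
clock: 55.9
ee_pos: [0.5997, 0.0879, 0.156]
ee_rot: [-2.12, -2.319, 0.0]
wrist_force: [-0.3, 0.2, -1.9]
finger_gap: 0.0551
gripper_force: 53.9
t 55.9 at [0.5997 0.0879 0.156 ] psi 5.14 F [-0.29  0.18 -1.85] gap 0.0551
-> (0.6001, 0.0872, 0.0285, 5.1) turn [-0.   -0.    0.01] shift [-0.03  0.01  5.1 ] | min rows 1 6
```

View pics/m.png

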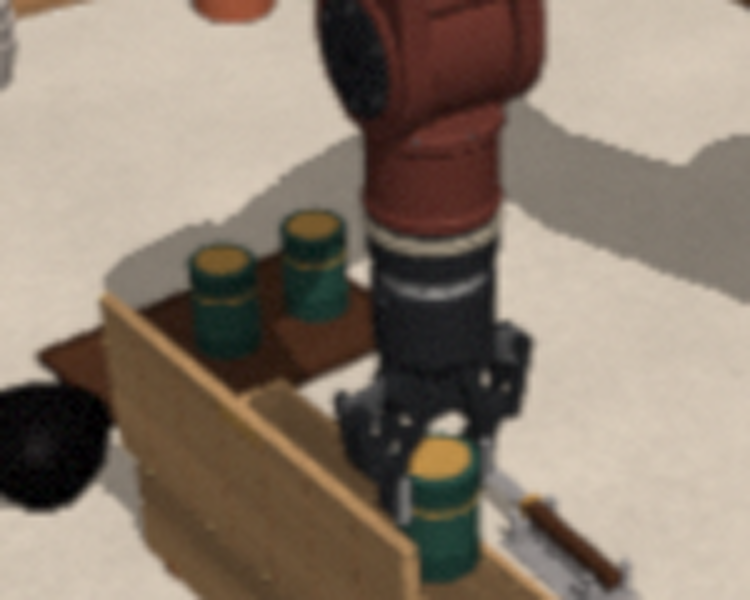

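The view shows tin C (445,510) held above the case's near end, and tins A and B standing on the tray. Lower it.

```bash
python3 -m pendant '{"xyz":[[-0.03,0,0.6],[0,0,0.6],[0,0,0.6],[0,0,0.6],[0,0,0.6]],"delta_rot":[[0,0,0],[0,0,0],[0,0,0],[0,0,0],[0,0,0]]}'
python3 -m pendant '{"xyz":[[0,0,0.5],[0,0,0.5],[0,0,0.4],[0,0,0.4],[0,0,0.1]],"delta_rot":[[0,0,0],[0,0,0],[0,0,0],[0,0,0],[0,0,0]]}'
python3 -m pendant '{"xyz":[[0,0,0.1],[0,0,0.04],[0,0,0],[0,0,0],[0,0,0]],"delta_rot":[[0,0,0],[0,0,0],[0,0,0],[0,0,0],[0,0,0]]}'
python3 weigh.py 5; python3 -c "
from h import *
plan((.6001,.0872,.0275,5.1))"
```

```text
clock: 56.45
ee_pos: [0.6, 0.0868, 0.0804]
ee_rot: [2.12, 2.318, 0.0]
wrist_force: [-0.4, -0.2, -2.6]
finger_gap: 0.055
gripper_force: 53.9
clock: 56.95
ee_pos: [0.5995, 0.0865, 0.0321]
ee_rot: [-2.12, -2.317, 0.002]
wrist_force: [0.6, 0.0, -1.6]
finger_gap: 0.0546
gripper_force: 53.9
clock: 57.45
ee_pos: [0.6001, 0.0865, 0.03]
ee_rot: [2.12, 2.318, 0.0]
wrist_force: [-2.0, -0.4, -2.1]
finger_gap: 0.0551
gripper_force: 54.0
F [-1.32  -0.159 -1.876] sd [0.3  0.28 0.29] J [-4.0000e-02 -6.9160e+01  2.9595e+01 -5.0100e-01  2.4000e-02] sd [0.005 0.163 0.046 0.019 0.001] q [ 0.023  0.589 -0.18   0.801  0.     1.505]
t 57.7 at [0.6002 0.0866 0.03  ] psi 5.1 F [-1.9   0.08 -2.27] gap 0.0548
-> (0.6001, 0.0872, 0.0275, 5.1) turn [ 0.  0. -0.] shift [ 0.03 -0.    0.1 ] | min rows 1 1
```

```bash
python3 -m pendant '{"xyz":[[0,-0.1,0],[0,-0.08,0.05],[0,0,0.05],[0,0,0],[0,0,0]],"delta_rot":[[0,0,0],[0,0,0],[0,0,0],[0,0,0],[0,0,0]]}'
python3 -m pendant '{"xyz":[[0,0,0],[0,0,0],[0,0,0],[0,0,0],[0,0,0]],"delta_rot":[[0,0,0],[0,0,0],[0,0,0],[0,0,0],[0,0,0]]}'
```

```text
clock: 58.2
ee_pos: [0.5956, 0.0861, 0.0285]
ee_rot: [2.12, 2.318, 0.0]
wrist_force: [-4.8, -0.4, 11.3]
finger_gap: 0.055
gripper_force: 54.9
clock: 58.7
ee_pos: [0.5956, 0.0861, 0.0285]
ee_rot: [2.12, 2.318, 0.0]
wrist_force: [-3.8, -0.7, 12.7]
finger_gap: 0.0549
gripper_force: 54.9
```

```bash
python3 -m pendant '{"xyz":[[0,0,-0.05],[0,0,0],[0,0,0],[0,0,0],[0,0,0]],"delta_rot":[[0,0,0],[0,0,0],[0,0,0],[0,0,0],[0,0,0]]}' 0.74
python3 -m pendant '{"xyz":[[0,0,-0.4],[0,0,-0.5],[0,0,-0.5],[0,0,-1],[0,0,-1]],"delta_rot":[[0,0,0],[0,0,0],[0,0,0],[0,0,0],[0,0,0]]}'
python3 -m pendant '{"xyz":[[0,0,-1],[0,0,-0.8],[0,-0.5,0],[0.5,-0.5,0],[0.9,-0.5,0]],"delta_rot":[[0,0,0],[0,0,0],[0,0,0],[0,0,0],[0,0,0]]}'
python3 -c "
from h import *
plan((.5795,.4343,.14,5.1),(.5795,.4343,.0195,5.1))"
```

```text
clock: 59.2
ee_pos: [0.5957, 0.0862, 0.0285]
ee_rot: [-2.12, -2.318, 0.0]
wrist_force: [-0.3, -0.9, 0.6]
finger_gap: 0.0629
gripper_force: 0.1
clock: 59.7
ee_pos: [0.5956, 0.0862, 0.1155]
ee_rot: [2.12, 2.318, 0.0]
wrist_force: [0.2, 0.7, -0.5]
finger_gap: 0.0631
gripper_force: 0.0
clock: 60.2
ee_pos: [0.5553, 0.1171, 0.1601]
ee_rot: [2.122, 2.315, 0.002]
wrist_force: [0.3, 0.4, 0.9]
finger_gap: 0.0635
gripper_force: 0.0
t 60.2 at [0.5553 0.1171 0.1601] psi 4.99 F [0.34 0.37 0.9 ] gap 0.0635
-> (0.5795, 0.4343, 0.14, 5.1) turn [ 0.01  0.   -0.01] shift [12.55  2.09  0.8 ] | min rows 1 13
-> (0.5795, 0.4343, 0.0195, 5.1) turn [0. 0. 0.] shift [0.   0.   4.82] | min rows 0 5
```

```bash
for i in 1 2; do python3 -m pendant '{"xyz":[[0.9,0,0],[0.9,0,0],[0.9,0,0],[0.9,0,0],[0.9,0,0]],"delta_rot":[[0,0,0],[0,0,0],[0,0,0],[0,0,0],[0,0,0]]}' 1 50 >/dev/null; done
python3 -m pendant '{"xyz":[[0.9,0.5,0],[0.9,0.5,0],[0.9,0.5,0],[0.8,0.6,0.4],[0,0,0.4]],"delta_rot":[[0,0,0],[0,0,0],[0,0,0],[0,0,0],[0,0,0]]}' >/dev/null
python3 -m pendant '{"xyz":[[0,0,0],[0,0,0],[0,0,0],[0,0,0],[0,0,0]],"delta_rot":[[0,0,0],[0,0,0],[0,0,0],[0,0,0],[0,0,0]]}' >/dev/null
python3 -c "
from h import *
plan((.5795,.4343,.14,5.1),(.5795,.4343,.0195,5.1))"
```

```text
t 62.2 at [0.5799 0.4333 0.1394] psi 5.08 F [-0.06 -0.09 -0.11] gap 0.0854
-> (0.5795, 0.4343, 0.14, 5.1) turn [ 0. -0. -0.] shift [ 0.04 -0.01 -0.03] | min rows 1 1
-> (0.5795, 0.4343, 0.0195, 5.1) turn [0. 0. 0.] shift [0.   0.   4.82] | min rows 0 5
```

```bash
python3 weigh.py 3; python3 look.py
python3 -m pendant '{"xyz":[[0.04,0,0.96],[0,0,0.96],[0,0,0.96],[0,0,0.96],[0,0,0.96]],"delta_rot":[[0,0,0],[0,0,0],[0,0,0],[0,0,0],[0,0,0]]}' >/dev/null
python3 -m pendant '{"xyz":[[0,0,0],[0,0,0],[0,0,0],[0,0,0],[0,0,0]],"delta_rot":[[0,0,0],[0,0,0],[0,0,0],[0,0,0],[0,0,0]]}' 0 50
python3 -m pendant '{"xyz":[[0,0,-0.96],[0,0,-0.96],[0,0,-0.96],[0,0,-0.96],[-0.04,0,-0.96]],"delta_rot":[[0,0,0],[0,0,0],[0,0,0],[0,0,0],[0,0,0]]}' >/dev/null
python3 -m pendant '{"xyz":[[0,0,0],[0,0,0],[0,0,0],[0,0,0],[0,0,0]],"delta_rot":[[0,0,0],[0,0,0],[0,0,0],[0,0,0],[0,0,0]]}' 
python3 -m pendant '{"xyz":[[0,0,0],[0,0,0],[0,0,0],[0,0,0],[0,0,0]],"delta_rot":[[0,0,0],[0,0,0],[0,0,0],[0,0,0],[0,0,0]]}' 
python3 weigh.py 12; python3 -c "
from h import *
plan((.6041,.0203,.155,5.1),(.6041,.0203,.0295,5.1)); print(); plan((.6054,-.3672,.14,5.1))"
```

```text
F [-0.515  0.774  0.242] sd [0.49 0.4  0.73] J [-4.9000e-02 -8.1528e+01  3.3995e+01  5.0000e-03 -2.0000e-03] sd [0.003 0.027 0.006 0.    0.   ] q [ 0.541  0.723  0.376  1.224 -0.     2.023]
t 62.4 [0.5797 0.4335 0.1388] [2.121 2.318 0.   ] F [ 0.34 -0.04  0.33] gap 0.0856 g 0.0
[311.1 190.1] 146 0.0 [0.5975 0.0862 0.08  ]
[198.7 196.6] 137 0.01 [0.5805 0.4329 0.08  ]
[465.3 214.4] 154 0.12 [ 0.5164 -0.3843  0.08  ]
[470.2 244. ] 163 0.15 [ 0.4259 -0.3925  0.08  ]
clock: 63.45
ee_pos: [0.5802, 0.4349, 0.0196]
ee_rot: [2.12, 2.318, 0.002]
wrist_force: [-0.5, -0.5, 3.7]
finger_gap: 0.0549
gripper_force: 53.1
clock: 64.45
ee_pos: [0.5793, 0.4334, 0.1375]
ee_rot: [-2.12, -2.318, 0.002]
wrist_force: [-0.3, 0.2, -2.3]
finger_gap: 0.0549
gripper_force: 53.7
clock: 64.95
ee_pos: [0.5797, 0.4336, 0.1386]
ee_rot: [2.12, 2.318, 0.0]
wrist_force: [0.2, -0.0, -1.5]
finger_gap: 0.0548
gripper_force: 53.7
F [-0.04  -0.236 -2.003] sd [0.5  0.64 0.42] J [-0.0000e+00 -8.2852e+01  3.4747e+01  3.0000e-03 -1.0000e-03] sd [0.001 0.01  0.002 0.001 0.   ] q [ 0.541  0.723  0.376  1.224 -0.     2.023]
t 65.5 at [0.5797 0.4336 0.1386] psi 5.1 F [-0.74 -0.56 -2.24] gap 0.0548
-> (0.6041, 0.0203, 0.155, 5.1) turn [ 0.  0. -0.] shift [-16.55  -0.5   -0.66] | min rows 1 17
-> (0.6041, 0.0203, 0.0295, 5.1) turn [0. 0. 0.] shift [0.   0.   5.02] | min rows 0 6

t 65.5 at [0.5797 0.4336 0.1386] psi 5.1 F [-0.74 -0.56 -2.24] gap 0.0548
-> (0.6054, -0.3672, 0.14, 5.1) turn [ 0.  0. -0.] shift [-32.    -1.82  -0.06] | min rows 1 32
```

D is about 195 g, so it also goes in the case.

```bash
python3 -m pendant '{"xyz":[[-0.86,-0.1,-0.33],[-0.86,-0.1,-0.33],[-0.86,-0.1,0],[-0.86,-0.1,0],[-0.86,-0.1,0]],"delta_rot":[[0,0,0],[0,0,0],[0,0,0],[0,0,0],[0,0,0]]}' >/dev/null
for i in 1 2 3; do python3 -m pendant '{"xyz":[[-0.85,0,0],[-0.85,0,0],[-0.85,0,0],[-0.85,0,0],[-0.85,0,0]],"delta_rot":[[0,0,0],[0,0,0],[0,0,0],[0,0,0],[0,0,0]]}' >/dev/null; done
python3 -m pendant '{"xyz":[[0,0,0],[0,0,0],[0,0,0],[0,0,0],[0,0,0]],"delta_rot":[[0,0,0],[0,0,0],[0,0,0],[0,0,0],[0,0,0]]}'
python3 -c "
from h import *
plan((.6035,.0073,.155,5.1),(.6035,.0073,.0295,5.1))"
```

```text
clock: 68.05
ee_pos: [0.6051, 0.0086, 0.1551]
ee_rot: [-2.119, -2.319, -0.0]
wrist_force: [0.5, 0.8, -2.5]
finger_gap: 0.0547
gripper_force: 53.7
t 68.0 at [0.6051 0.0086 0.1551] psi 5.15 F [ 0.55  0.83 -2.55] gap 0.0547
-> (0.6035, 0.0073, 0.155, 5.1) turn [ 0.   -0.    0.01] shift [-0.05 -0.07  0.01] | min rows 1 1
-> (0.6035, 0.0073, 0.0295, 5.1) turn [0. 0. 0.] shift [0.   0.   5.02] | min rows 0 6
```

```bash
python3 -m pendant '{"xyz":[[-0.05,-0.1,0.6],[0,0,0.6],[0,0,0.6],[0,0,0.6],[0,0,0.6]],"delta_rot":[[0,0,0],[0,0,0],[0,0,0],[0,0,0],[0,0,0]]}' >/dev/null
python3 -m pendant '{"xyz":[[0,0,0.5],[0,0,0.5],[0,0,0.4],[0,0,0.4],[0,0,0.1]],"delta_rot":[[0,0,0],[0,0,0],[0,0,0],[0,0,0],[0,0,0]]}'
python3 -m pendant '{"xyz":[[0,0,0.08],[0,0,0.03],[0,0,0],[0,0,0],[0,0,0]],"delta_rot":[[0,0,0],[0,0,0],[0,0,0],[0,0,0],[0,0,0]]}'
python3 -c "
from h import *
plan((.6035,.0073,.028,5.1))"
```

```text
clock: 69.05
ee_pos: [0.6021, 0.0065, 0.0314]
ee_rot: [-2.12, -2.317, 0.001]
wrist_force: [-0.0, 0.3, -2.6]
finger_gap: 0.055
gripper_force: 53.7
clock: 69.55
ee_pos: [0.603, 0.0064, 0.0302]
ee_rot: [2.12, 2.318, 0.0]
wrist_force: [0.0, -1.0, -1.1]
finger_gap: 0.0549
gripper_force: 53.7
t 69.5 at [0.603  0.0064 0.0302] psi 5.1 F [ 0.01 -0.98 -1.14] gap 0.0549
-> (0.6035, 0.0073, 0.028, 5.1) turn [ 0.  0. -0.] shift [0.03 0.02 0.09] | min rows 1 1
```

```bash
python3 -m pendant '{"xyz":[[0,0,0.05],[0,0,0.02],[0,0,0],[0,0,0],[0,0,0]],"delta_rot":[[0,0,0],[0,0,0],[0,0,0],[0,0,0],[0,0,0]]}'
python3 -m pendant '{"xyz":[[0,0,0],[0,0,0],[0,0,0],[0,0,0],[0,0,0]],"delta_rot":[[0,0,0],[0,0,0],[0,0,0],[0,0,0],[0,0,0]]}' 0.74
python3 -m pendant '{"xyz":[[0,0,-0.4],[0,0,-0.5],[0,0,-0.5],[0,0,-1],[0,0,-1]],"delta_rot":[[0,0,0],[0,0,0],[0,0,0],[0,0,0],[0,0,0]]}' >/dev/null
python3 -m pendant '{"xyz":[[0,-0.5,-1],[0,-0.5,-1],[0,-0.5,-1],[0,-0.5,-1],[0,-0.5,-1]],"delta_rot":[[0,0,0],[0,0,0],[0,0,0],[0,0,0],[0,0,0]]}' 0 20
python3 look.py; python3 -c "
from h import *
plan((.7216,-.0023,.25,5.1),(.7216,-.0023,.193,5.1))"
```

```text
clock: 70.05
ee_pos: [0.6028, 0.0065, 0.0281]
ee_rot: [-2.12, -2.318, 0.0]
wrist_force: [0.1, -0.1, -1.6]
finger_gap: 0.0551
gripper_force: 53.8
clock: 70.55
ee_pos: [0.6029, 0.0065, 0.0282]
ee_rot: [2.12, 2.318, 0.0]
wrist_force: [0.1, 0.2, -0.2]
finger_gap: 0.0633
gripper_force: 0.2
clock: 71.55
ee_pos: [0.54, 0.0009, 0.2405]
ee_rot: [2.12, 2.317, 0.001]
wrist_force: [0.2, -0.4, -0.2]
finger_gap: 0.0002
gripper_force: 0.0
t 71.6 [0.5401 0.0007 0.2446] [2.117 2.315 0.005] F [ 1.2 -0.   3.9] gap -0.0 g 0.0
[465.2 214.3] 151 0.05 [ 0.5165 -0.384   0.08  ]
[470.1 244. ] 161 0.11 [ 0.4259 -0.3922  0.08  ]
t 71.7 at [0.5412 0.0007 0.2429] psi 5.1 F [0.45 0.61 0.62] gap -0.0001
-> (0.7216, -0.0023, 0.25, 5.1) turn [ 0.04  0.01 -0.  ] shift [-0.76  7.18 -0.28] | min rows 1 8
-> (0.7216, -0.0023, 0.193, 5.1) turn [0. 0. 0.] shift [0.   0.   2.28] | min rows 0 3
```

View pics/scn.png

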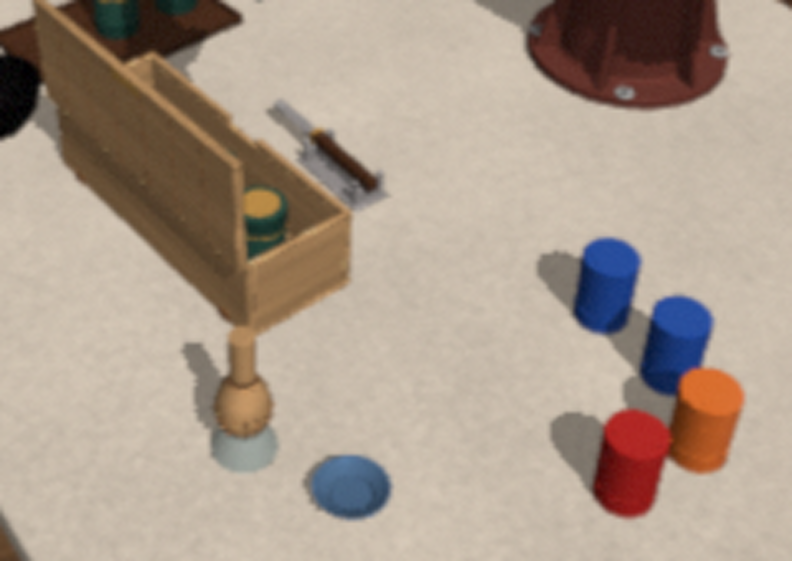

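The 14th picture shows tin C upright in the case, all green tins off the counter, the knife in its rest, and the whisk, dish and look-alikes in place. Now move behind the lid.

```bash
python3 -m pendant '{"xyz":[[0,0,-0.5],[0,0,0],[-0.38,0.8,0],[-0.38,0.8,0],[0,0.8,0]],"delta_rot":[[0,0,0],[0,0,0],[0,0,0],[0,0,0],[0,0,0]]}'
python3 -m pendant '{"xyz":[[0,0.8,0],[0,0.8,0],[0,0.8,0],[0,0.8,0],[0,0.8,0]],"delta_rot":[[0,0,0],[0,0,0],[0,0,0],[0,0,0],[0,0,0]]}'
python3 -m pendant '{"xyz":[[0,0.8,0],[0,0,0],[0,0,0],[0,0,0],[0,0,0]],"delta_rot":[[0,0,0],[0,0,0],[0,0,0],[0,0,0],[0,0,0]]}'
python3 -c "
from h import *
plan((.7216,-.0023,.25,5.1),(.7216,-.0023,.193,5.1))"
```

```text
clock: 72.15
ee_pos: [0.6027, -0.0136, 0.2502]
ee_rot: [2.121, 2.317, -0.001]
wrist_force: [-0.3, -0.0, -1.1]
finger_gap: 0.0001
gripper_force: 0.0
clock: 72.65
ee_pos: [0.7023, -0.0036, 0.2498]
ee_rot: [-2.12, -2.318, 0.001]
wrist_force: [-0.2, -0.3, 1.3]
finger_gap: 0.0
gripper_force: 0.0
clock: 73.15
ee_pos: [0.7209, -0.0021, 0.2511]
ee_rot: [2.12, 2.318, 0.0]
wrist_force: [-0.8, -0.3, -0.0]
finger_gap: -0.0
gripper_force: 0.0
t 73.2 at [ 0.7209 -0.0021  0.2511] psi 5.09 F [-0.77 -0.26 -0.04] gap -0.0
-> (0.7216, -0.0023, 0.25, 5.1) turn [ 0.  0. -0.] shift [-0.01  0.03  0.04] | min rows 1 1
-> (0.7216, -0.0023, 0.193, 5.1) turn [0. 0. 0.] shift [0.   0.   2.28] | min rows 0 3
```

```bash
python3 -m pendant '{"xyz":[[0,0,0.6],[0,0,0.6],[0,0,0.6],[0,0,0.5],[0,0,0]],"delta_rot":[[0,0,0],[0,0,0],[0,0,0],[0,0,0],[0,0,0]]}'
python3 -m pendant '{"xyz":[[0,-0.3,0],[0,-0.3,0],[0,-0.3,0],[0,-0.3,0],[0,-0.3,0]],"delta_rot":[[0,0,0],[0,0,0],[0,0,0],[0,0,0],[0,0,0]]}'
python3 -m pendant '{"xyz":[[0,-0.3,0],[0,-0.3,0.06],[0,-0.3,0.07],[0,-0.3,0.08],[0,-0.3,0.09]],"delta_rot":[[0,0,0],[0,0,0],[0,0,0],[0,0,0],[0,0,0]]}'
python3 -c "
from h import *
stat(); S=r.get_image('scene'); cv2.imwrite('pics/s3.png',S['pixels'][:,:,::-1])"
```

```text
clock: 73.65
ee_pos: [0.7201, -0.002, 0.1918]
ee_rot: [-2.119, -2.316, 0.003]
wrist_force: [0.5, 0.3, 1.1]
finger_gap: -0.0002
gripper_force: 0.0
clock: 74.15
ee_pos: [0.6845, -0.0055, 0.1947]
ee_rot: [2.119, 2.316, 0.003]
wrist_force: [2.2, -0.6, 1.5]
finger_gap: 0.0004
gripper_force: 1.1
clock: 74.65
ee_pos: [0.6464, -0.0088, 0.1861]
ee_rot: [2.12, 2.317, 0.001]
wrist_force: [1.2, 0.1, -0.0]
finger_gap: 0.0005
gripper_force: 0.7
t 74.7 [ 0.6464 -0.0088  0.1861] [2.120e+00 2.317e+00 1.000e-03] F [ 1.17  0.11 -0.02] gap 0.0005 g 0.7
```

```bash
python3 -m pendant '{"xyz":[[0,-0.41,0.21],[0,-0.41,0.21],[0,-0.36,0.29],[0,-0.36,0.29],[0,-0.29,0.36]],"delta_rot":[[0,0,0],[0,0,0],[0,0,0],[0,0,0],[0,0,0]]}'
python3 -m pendant '{"xyz":[[0,-0.29,0.36],[0,-0.22,0.41],[0,-0.22,0.41],[0,-0.13,0.44],[0,0,0]],"delta_rot":[[0,0,0],[0,0,0],[0,0,0],[0,0,0],[0,0,0]]}'
python3 -m pendant '{"xyz":[[0,-0.1,0.3],[0,-0.03,0.2],[0,-0.03,0.2],[0,0,0.1],[0,0,0]],"delta_rot":[[0,0,0],[0,0,0],[0,0,0],[0,0,0],[0,0,0]]}'
```

```text
clock: 75.2
ee_pos: [0.6008, -0.0128, 0.152]
ee_rot: [2.12, 2.318, 0.0]
wrist_force: [0.2, 0.6, 1.5]
finger_gap: 0.0002
gripper_force: 0.7
clock: 75.7
ee_pos: [0.5784, -0.0145, 0.1099]
ee_rot: [-2.119, -2.316, 0.002]
wrist_force: [-0.0, 1.3, -0.7]
finger_gap: 0.0001
gripper_force: 0.0
clock: 76.2
ee_pos: [0.5756, -0.015, 0.0907]
ee_rot: [-2.12, -2.318, 0.0]
wrist_force: [-0.2, -0.3, 0.0]
finger_gap: 0.0001
gripper_force: 0.0
```

```bash
python3 -m pendant '{"xyz":[[0,0,0.05],[0,0,0.05],[0,0,0],[0,0,0],[0,0,0]],"delta_rot":[[0,0,0],[0,0,0],[0,0,0],[0,0,0],[0,0,0]]}'
python3 -m pendant '{"xyz":[[0,0,0.06],[0,0,0],[0,0,0],[0,0,0],[0,0,0]],"delta_rot":[[0,0,0],[0,0,0],[0,0,0],[0,0,0],[0,0,0]]}'
```

```text
clock: 76.7
ee_pos: [0.5759, -0.015, 0.0887]
ee_rot: [2.12, 2.318, 0.0]
wrist_force: [0.3, -0.5, -0.1]
finger_gap: -0.0001
gripper_force: 0.0
clock: 77.2
ee_pos: [0.5758, -0.015, 0.0871]
ee_rot: [2.12, 2.318, 0.0]
wrist_force: [-1.2, 0.0, -0.7]
finger_gap: -0.0002
gripper_force: 0.0
```

```bash
python3 -m pendant '{"xyz":[[0,0,0.04],[0,0,0.04],[0,0,0],[0,0,0],[0,0,0]],"delta_rot":[[0,0,0],[0,0,0],[0,0,0],[0,0,0],[0,0,0]]}'
python3 -m pendant '{"xyz":[[0,0,0.06],[0,0,0],[0,0,0],[0,0,0],[0,0,0]],"delta_rot":[[0,0,0],[0,0,0],[0,0,0],[0,0,0],[0,0,0]]}'
python3 - <<'E'
from h import *
S=r.get_image('scene')
# shut-lid free left/right front-edge and hinge corner predictions vs brass strip position
hsv=cv2.cvtColor(S['pixels'],cv2.COLOR_RGB2HSV); m=cv2.inRange(hsv,(17,150,120),(28,255,255)); n,l,s,c=cv2.connectedComponentsWithStats(m)
for k in range(1,n):
    if s[k,4]>10 and 220<c[k][0]<350 and c[k][1]<260: print(c[k].round(1),s[k,4])
print('strip predicted',proj(S,(.5546,-.016,.108)))
E
```

```text
clock: 77.7
ee_pos: [0.5758, -0.015, 0.0851]
ee_rot: [-2.12, -2.318, -0.0]
wrist_force: [-0.6, -0.5, -0.7]
finger_gap: -0.0001
gripper_force: 0.0
clock: 78.2
ee_pos: [0.576, -0.015, 0.0848]
ee_rot: [2.12, 2.317, 0.001]
wrist_force: [-4.7, 0.6, 12.7]
finger_gap: 0.0005
gripper_force: 6.4
[257.5 189.5] 24
[287.5 216.9] 29
strip predicted (np.float64(302.63166734164747), np.float64(186.72200859050312))
```

Firm contact at lid-top height, so the lid is shut. Lift off, retreat, and compare against the initial images.

```bash
python3 -m pendant '{"xyz":[[0,0,-0.2],[0,0,-0.8],[0,0,-1],[0,0,-1],[0,0,-1]],"delta_rot":[[0,0,0],[0,0,0],[0,0,0],[0,0,0],[0,0,0]]}'
for i in 1 2; do python3 -m pendant '{"xyz":[[0.9,-0.7,0],[0.9,-0.7,0],[0.9,-0.7,0],[0.9,-0.7,0],[0.9,-0.7,0]],"delta_rot":[[0,0,0],[0,0,0],[0,0,0],[0,0,0],[0,0,0]]}' >/dev/null; done
python3 -m pendant '{"xyz":[[0.9,0,0],[0.9,0,0],[0.9,0,0],[0.9,0,0],[0,0,0]],"delta_rot":[[0,0,0],[0,0,0],[0,0,0],[0,0,0],[0,0,0]]}'
python3 -m pendant '{"xyz":[[0,0,0],[0,0,0],[0,0,0],[0,0,0],[0,0,0]],"delta_rot":[[0,0,0],[0,0,0],[0,0,0],[0,0,0],[0,0,0]]}' >/dev/null
python3 - <<'E'
from h import *
from look import tins
for n,boxes in (('top',dict(case=(278,150,412,222),knife=(310,228,392,256),bowl=(400,128,452,175),whisk=(235,135,300,168),dish=(208,155,236,183))),('scene',dict(case=(240,158,342,252),knife=(308,176,352,214),bowl=(205,160,246,195),whisk=(288,245,320,295),dish=(320,285,352,310)))):
    im=r.get_image(n); a=cv2.imread(f'pics/{n}0.png')[:,:,::-1].astype(int); b=im['pixels'].astype(int)
    d=np.abs(a-b).sum(2)
    for k,(u0,v0,u1,v1) in boxes.items(): print(n,k,'changed frac',(d[v0:v1,u0:u1]>60).mean().round(3))
    if n=='top':
        for t in tins(im):print(*t)
stat()
E
```

```text
clock: 78.75
ee_pos: [0.5757, -0.015, 0.1846]
ee_rot: [-2.12, -2.318, -0.0]
wrist_force: [0.4, -0.4, -0.0]
finger_gap: 0.0002
gripper_force: 0.0
clock: 80.25
ee_pos: [0.3734, 0.2852, 0.1837]
ee_rot: [-2.118, -2.32, -0.001]
wrist_force: [0.5, -0.7, -0.2]
finger_gap: 0.0001
gripper_force: 0.0
top case changed frac 0.0
top knife changed frac 0.024
top bowl changed frac 0.0
top whisk changed frac 0.0
top dish changed frac 0.0
[58.4 94.3] 99 0.0 [0.9241 0.9033 0.08  ]
[465.2 214.4] 153 0.14 [ 0.5164 -0.3842  0.08  ]
[470.1 244. ] 162 0.16 [ 0.426  -0.3923  0.08  ]
scene case changed frac 0.053
scene knife changed frac 0.183
scene bowl changed frac 0.0
scene whisk changed frac 0.0
scene dish changed frac 0.0
t 80.8 [0.3736 0.283  0.1837] [2.121 2.318 0.   ] F [ 0.3   0.62 -0.09] gap 0.0001 g 0.0
```

```bash
python3 - <<'E'
from h import *
for n,(u0,v0,u1,v1) in (('top',(305,225,395,255)),('scene',(310,180,360,215))):
    for p in (cv2.imread(f'pics/{n}0.png')[:,:,::-1],r.get_image(n)['pixels']):
        a=p[v0:v1,u0:u1].astype(int); m=((a[:,:,0]-a[:,:,2]>12)&(a.sum(2)<190)).astype(np.uint8)
        k_,l,s,c=cv2.connectedComponentsWithStats(m); k=1+np.argmax(s[1:,4]); print(n,s[k]+[u0,v0,0,0,0],(c[k]+[u0,v0]).round(1))
E
```

```text
top [318 240  32   5 136] [333.  241.8]
top [318 240  32   5 131] [333.3 241.9]
scene [325 190  19  18  86] [333.9 198.5]
scene [325 191  19  17  88] [334.1 198.8]
```

The knife lies exactly as found. Handing in.

```bash
python3 -c "
from cell import r
print(r.hand_in())"
```

```text
the job is handed in; nothing more can be done
None
```

I handed the job in at about 81 s with the lid shut, the two heavier tins (about 193 g and 195 g) in the case, the two lighter ones (about 112 g and 135–150 g) on the tray, the knife back in its rest and the bowl, whisk and dish unmoved; the second tin in the case was not seen standing after release, and no verdict came back.

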